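# Tighten and lock a tube rotator's castle nut

### The job

Tighten the brass castle nut of the tilted tube rotator clockwise until it goes tight, then carry on only to the first slot that comes round to face the headed stud. Then fit the red lock plate: press the large end of its keyhole over the stud's head until the plate lies flat on the block, and slide it down so that its tongue goes fully home in that slot. Leave it there, let go, and do not knock or shift the other things on the bench.

Things in the scene. Friction and masses are not known exactly. Their poses are not given: they have to be found in the camera images.
- rotor: White disc, 250 mm across, of a blue tube rotator; fixed, leaning 35 degrees so that it faces up and back to the robot. Origin: centre of its upper face. z: out of the face, the axis of shaft and nut; x: up the slope; y: level. The dark shaft in the centre (22 mm) has a 10 mm wide cross groove along x in its end. Tubes 26 mm tall stand at radius 106 mm round the rim, not on the upper side.
- block_top (a point): Centre of the top of the aluminium block on the disc, at x = 84, y = 0, z = 21 mm in the rotor's frame (same axes). The block measures 60 mm in x, 42 mm in y. The lock plate comes to lie flat on it.
- stud_head (a point): Middle of the top of the steel headed stud on the block, at x = 66, y = 0, z = 34 mm in the rotor's frame (same axes). Head 15 mm across, 7 mm thick with a chamfered top, underside at z = 27 mm; neck 7 mm across, 6 mm tall between block and head.
- nut_mid (a point): Brass castle nut, point on its axis, 17 mm above the disc's face: hexagon 40 mm across flats at z 3 to 19 mm, crown above it to 31 mm with six like slots, 10 mm wide, 12 mm deep, one over the middle of each flat. z as the rotor's; x points out through one slot, any of the six. Fine thread: 1.6 mm a turn. At the start it is 20 to 95 degrees short of seating.
- nut: The same castle nut; this point on the axis lies at the disc's face (axes as nut_mid). Clockwise seen from outside tightens: it turns lightly (about 0.06 N m) until it seats, from there takes about 0.7 N m and stays where it is left. Where it seats differs every time and can only be felt; the next slot then comes to face the stud (rotor x) 13 to 47 degrees farther on.
- plate_grip (a point): Centre of the black grip tab (24 mm in x, 10 in y, 30 tall) on the loose red lock plate, 0.08 to 0.17 kg, lying flat on the bench, tab up. Plate 4 mm thick, 32 mm wide, from x = -53 to +15 mm; underside 19 mm below this point. z: up out of the plate. Fitted, plate x lies along rotor x, the tongue pointing down at the nut, and this point is at z = 40 mm in the rotor's frame.
- plate_hole (a point): Middle of the large square end, 19 x 19 mm, of the keyhole, in the plate's underside, 38 mm to -x of the tab's centre line (plate axes). From it a slot 10 mm wide runs towards the tab and ends 15 mm short of the tab's centre. Over the stud this point is at x = 66 mm in the rotor's frame; slid down home to the stop, at x = about 47 mm.
- plate_tip (a point): Tip of the plate's tongue, in the underside, 78 mm to -x of the tab's centre line (plate axes). The tongue is 6.5 mm wide and 26 mm long, its last 5 mm 4.4 mm wide, 4 mm thick. Home, it reaches through the nut's slot into the shaft's groove.
- timer: White digital timer 75 x 60 x 24 mm lying on the bench; origin under its centre. Leave alone.
- rack: Green tube rack 70 x 150 mm, 90 mm tall with tubes; origin under its centre. Leave alone.
- beaker: Glass beaker 70 mm across, 90 mm tall; origin under its centre. Leave alone.
- dishes: Stack of petri dishes, 90 mm across, 39 mm tall; origin under its centre. Leave alone.
Things that resemble listed ones, but are neither listed nor needed, are in the scene too. Of the things like the part that bears plate_grip, leave any that is grey, turquoise or white; of the rest the larger one is meant.

How it is judged:
On the way, in this order (a step that is already met when the one before it is completed fails the run):
1. the nut is tight and the first slot to come round faces the stud (within 4.5 degrees), let go of, the lock plate not yet on ((angle between the x axis of nut_mid and the x axis of rotor, either way round below 0.08 rad or angle between the x axis of nut_mid and the x axis of rotor, either way round between 0.967 and 1.127 rad) and z of nut_mid in the frame of rotor between 0.01692 and 0.01708 m and contact force between the fingers and nut below 0.5 N and distance between plate_grip and stud_head above 0.1 m), for 0.2 s.
2. the large end of the keyhole is over the stud's head, the plate flat on the block ((angle between the x axis of nut_mid and the x axis of rotor, either way round below 0.08 rad or angle between the x axis of nut_mid and the x axis of rotor, either way round between 0.967 and 1.127 rad) and z of nut_mid in the frame of rotor between 0.01692 and 0.01708 m and z of plate_grip in the frame of rotor between 0.037 and 0.043 m and y of plate_grip in the frame of rotor between -0.004 and 0.004 m and angle between the z axis of plate_grip and the z axis of rotor, either way round below 0.12 rad and angle between the x axis of plate_grip and the x axis of rotor, either way round below 0.15 rad and x of plate_grip in the frame of rotor between 0.1 and 0.108 m), for 0.1 s.
At the end, for the whole second after the job is handed in: The first slot to come round after the nut seated faces the stud within 4.5 degrees; the plate lies flat on the block (tab centre within 3 mm in height, 4 mm sideways, tilt under 7 degrees), slid down to its stop (tab centre 82 to 88.5 mm from the nut axis), tongue in the slot, released ((angle between the x axis of nut_mid and the x axis of rotor, either way round below 0.08 rad or angle between the x axis of nut_mid and the x axis of rotor, either way round between 0.967 and 1.127 rad) and z of nut_mid in the frame of rotor between 0.01692 and 0.01708 m and z of plate_grip in the frame of rotor between 0.037 and 0.043 m and y of plate_grip in the frame of rotor between -0.004 and 0.004 m and angle between the z axis of plate_grip and the z axis of rotor, either way round below 0.12 rad and angle between the x axis of plate_grip and the x axis of rotor, either way round below 0.15 rad and x of plate_grip in the frame of rotor between 0.082 and 0.0885 m); the robot touches nothing.
It fails at once if another thing on the bench is shifted by 25 mm or more, or tipped (distance of any of timer, rack, beaker, dishes from where it was at the start of the episode above 0.025 m or angle between any of timer, rack, beaker, dishes's own z axis and vertical above 0.35 rad).
It also fails if it takes over 70 s, if anything falls off the work surface, if the arm or the gripper's body presses on something with over 40 N, if the wrist force passes 120 N, or if a joint passes its speed limit or range.

### The arm

A 6-joint arm with a two-finger parallel gripper is mounted at the origin on the work surface. World frame = base frame: x ahead of the robot, y to its left, z up, the work surface at z = 0. Lengths are in m, angles in rad, forces in N, time in s.
With the tool pointing down it reaches from about 0.425 to 0.95 m from the base axis. Payload 3.5 kg.
Tool frame: the origin (TCP) lies midway between the tips of the shut fingers; the grasp point (between the pads) lies 19 mm behind it; x points along the fingers, y is the direction in which the jaws open and shut, and the axes are right-handed (so a half turn about x gives the same grasp; the last joint's range is limited). The gripper opens to 85 mm and grips with 20 to 120 N. Pads are 22 mm wide; open, the fingers measure 114 mm over their backs; the gripper's body (76 mm by 85 mm) begins 54 mm behind the grasp point. The pads swing forward as they close: fully open they stand 13 mm farther back than shut.
Start: joints at [-1.263, 0.286, 1.577, -0, 1.279, -0.15], TCP at [0.298, -0.605, 0.231] pointing down, gripper open.
Joint ranges: [-2.77, 2.77], [-0.9, 2.22], [0.21, 2.48], [-1.53, 4.67], [0.24, 2.81], [-2.84, 2.84]. Speed limits (rad/s): [2.79, 2.79, 3.14, 3.14, 3.14, 3.14].

### API

Orientations are given as a unit quaternion [x, y, z, w].
In Python, from plant import sensors, optics, ctrl gives the robot as it stands.
- The arm moves only by the tool arm_command, never from a script. Its argument "increments" is a list that holds one entry, the list of rows, each a list of 4 numbers: the shift along the tool's x, y, z in cm, then the turn about the tool's x in rad. A call has 1 to 20 rows; each row shifts and turns the commanded pose from where the row before left it, along the tool's axes as they then stand; what a row does not reach is not made up. A row lasts 1/8 s, in which the tool goes at most 62.5 mm and 10.7 degrees, less where a joint would pass 70% of its speed; a pose out of reach is approached as far as the arm can. A call with a gripper value outside its range is refused whole. "grip" is the finger opening in cm, from 0 to 8.54, set as the call begins (left out, the last holds). The fingers move at their own pace and stop on an object; "grip_force" is the grip in N (left out, the last holds). Time passes only in rows, so rows that do not move let the fingers close. It gives the time, the measured TCP pose, the force and the opening at its end, in the units of the state.
- sensors.get_state(): the state, without advancing time (a new reading comes with each control period).
- optics.read_camera(name): name is "scene" or "top" or "wrist"; returns the picture (400x640x3 uint8, blue, green, red); there is no depth.
- optics.camera_model(name): a dict with "camera_matrix" (3x3 intrinsics, pixels), "world_from_camera" (4x4, takes a point from camera to world coordinates); the wrist camera has in their place "mount" (4x4, takes a point from camera to tool coordinates, whose origin is the TCP and whose axes are the tool frame's). Camera axes: x right, y up, looking along -z (the intrinsics and any distortion apply to the point x, -y, -z); pixel columns grow to the right and rows downward; lengths in m; the calibration is good to about 2 mm. A picture is of the moment at which its call begins: read the wrist's pose just before it. camera_model takes no time and is no camera call.
- ctrl.sign_off(): hands the job in, once; it reports no verdict.
Trained networks look in the newest picture that a camera, given by its name, has taken for a name from the list of things; names that differ only in an ending like _2 or _b are one class to them, and where a whole thing is asked for, a point or a joint stands for the part that bears it (a point fixed in the world has none). Each returns a list of dicts, best first, with "conf" (0 to 1); they miss things now and then, are a little off and sometimes report something else, mostly with a low value. They report only what shows in the picture. A call takes as long as a camera call. They do not tell look-alikes from the thing itself.
- optics.boxes_of(camera, query): "at" ([row, column] in pixels, amid what is visible of it).
- optics.place_of(camera, query): "at" ([row, column] in pixels: a listed point, or the origin of a listed thing).
The state is a dict: "time": time; "qpos": joint angles; "dq": joint speeds; "joint_efforts": joint torques, N m; "eef_pos": TCP position; "tcp_rot": TCP orientation; "contact_force": force on the tool from outside, world axes, zero at the start; "wrist_torque": the same for the moment, N m; "opening": opening from 0.0 (shut) to 1.0 (fully open).
Only numpy, scipy, OpenCV 4.12 (cv2) and the standard library are available. Lean on these libraries where they do the work, as an engineer would, in place of code of your own. Each camera call takes 0.05 s, during which the arm holds its last target.

## Working session

There is one attempt and no reset: what is moved stays moved. The work goes in short steps, Python scripts to look and compute and a tool call to move; the robot and the scene stay as the last step left them, time stands still between calls to the robot, and variables do not carry over. Pictures are saved under pics/ and viewed, and the job is handed in when it is done.

Besides the shell and the picture viewer there is one more tool, called by a JSON object that holds its "api" and its "payload", one argument or row to a line. arm_command: Moves the arm, as the interface text tells. Its arguments: {"type":"object","properties":{"increments":{"type":"array","items":{"type":"array","items":{"type":"array","items":{"type":"number"}}}},"grip":{"type":"number"},"grip_force":{"type":"number"}},"required":["increments"]}

```bash
ls; mkdir -p pics; python3 - <<'E'
from plant import sensors, optics, ctrl
import cv2, numpy as np
print(sensors.get_state())
for n in ("scene","top","wrist"):
    im=optics.read_camera(n); cv2.imwrite(f"pics/{n}0.png",im)
    m=optics.camera_model(n); print(n,{k:np.round(np.array(v),4).tolist() if not isinstance(v,str) else v for k,v in m.items()})
    for q in ("rotor","nut_mid","stud_head","block_top","plate_grip","plate_hole","plate_tip"):
        print(q,[(np.round(d["at"],1).tolist(),round(d["conf"],2)) for d in optics.place_of(n,q)])
E
```

```text
pics
{'time': 0.0, 'qpos': array([-1.26299346e+00,  2.87177374e-01,  1.57817357e+00,  5.64299056e-06,
        1.27859785e+00, -1.50018295e-01]), 'dq': array([ 0.00136533, -0.00115608,  0.00037216,  0.0001046 ,  0.00051208,
       -0.00097586]), 'joint_efforts': array([ 1.39141216e-04, -4.05980766e+01, -2.92626286e+01, -1.50518845e-04,
        5.89416522e-03,  8.02524660e-07]), 'eef_pos': array([ 0.29816247, -0.60484755,  0.22994123]), 'tcp_rot': array([-0.68859723, -0.16128422,  0.68872472, -0.15962305]), 'contact_force': array([ 1.09451481,  0.63045716, -0.14040155]), 'wrist_torque': array([ 7.73707175e-03,  1.09457510e-02, -4.98601775e-06]), 'opening': 1.0005578732254086}
scene {'camera_matrix': [[430.3041, 0.0, 326.2889], [0.0, 430.3041, 199.1604], [0.0, 0.0, 1.0]], 'world_from_camera': [[-0.5779, -0.6761, 0.457, 1.055], [0.8161, -0.4814, 0.3197, 0.3255], [0.0039, 0.5578, 0.83, 1.0411], [0.0, 0.0, 0.0, 1.0]]}
rotor [([205.8, 317.5], 0.68), ([203.5, 336.0], 0.58)]
nut_mid [([203.8, 341.8], 0.75)]
stud_head [([200.1, 327.5], 0.7)]
block_top [([198.4, 328.3], 0.61), ([203.1, 317.5], 
[... 745 characters left out ...]
, 0.97)]
plate_grip [([253.2, 170.5], 0.73), ([229.0, 203.5], 0.69), ([269.1, 225.9], 0.63), ([184.9, 195.7], 0.49)]
plate_hole [([244.2, 167.7], 0.73), ([282.9, 228.8], 0.69), ([175.5, 310.4], 0.65), ([237.1, 211.7], 0.63), ([208.8, 237.1], 0.53)]
plate_tip [([228.8, 165.6], 0.62), ([252.0, 216.3], 0.61), ([295.1, 229.7], 0.58), ([206.0, 226.2], 0.52), ([210.6, 189.1], 0.41)]
wrist {'camera_matrix': [[340.1242, 0.0, 318.4082], [0.0, 340.1242, 194.6025], [0.0, 0.0, 1.0]], 'mount': [[0.0006, 0.3211, -0.947, -0.1421], [1.0, -0.0003, 0.0006, 0.0015], [-0.0001, -0.947, -0.3211, -0.0829], [0.0, 0.0, 0.0, 1.0]]}
rotor []
nut_mid []
stud_head []
block_top []
plate_grip []
plate_hole []
plate_tip []
```

View pics/scene0.png

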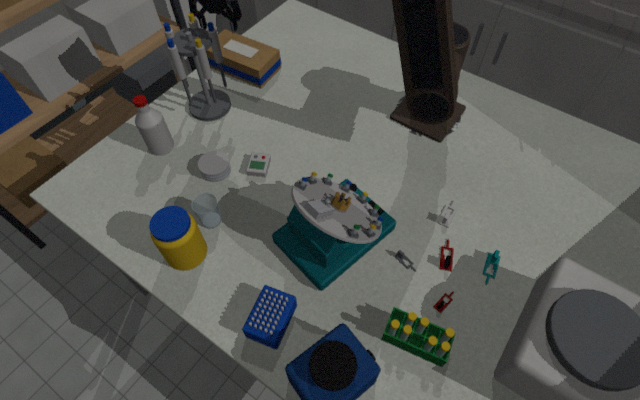

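View pics/top0.png

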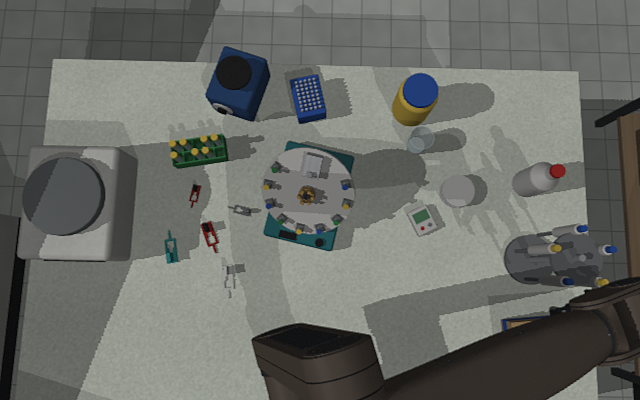

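View pics/wrist0.png

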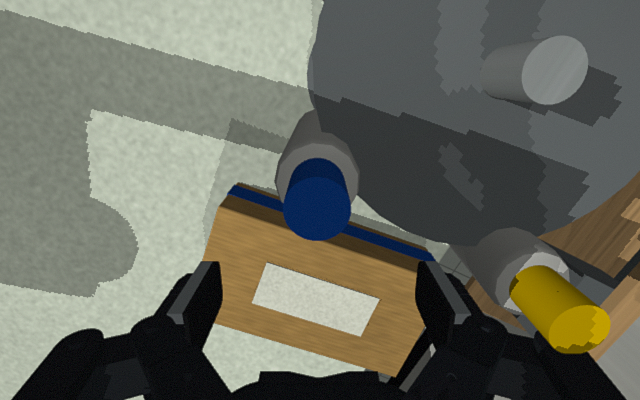

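The scene has red lock plates at about (top image) (236,210), larger, and (195,195), smaller. Grey, turquoise and white look-alikes lie at (210,240), (245,170) and (275,232). Now I'll take closer crops and fit a first pose.

```bash
cat > h.py <<'E'
import numpy as np, cv2
from scipy.spatial.transform import Rotation as R
from scipy.optimize import least_squares
from plant import sensors, optics, ctrl
def cam(n,state=None):
    m=optics.camera_model(n); K=np.array(m["camera_matrix"])
    if "world_from_camera" in m: return K,np.array(m["world_from_camera"]),m
    T=np.eye(4); T[:3,:3]=R.from_quat(state["tcp_rot"]).as_matrix(); T[:3,3]=state["eef_pos"]
    return K,T@np.array(m["mount"]),m
def proj(K,T,p):
    p=np.atleast_2d(p); c=(p-T[:3,3])@T[:3,:3]
    return np.stack([K[1,1]*c[:,1]/c[:,2]*1+0*c[:,0],c[:,0]],1) if 0 else np.stack([K[1,2]+K[1,1]*(-c[:,1])/(-c[:,2]),K[0,2]+K[0,0]*c[:,0]/(-c[:,2])],1) # row,col
def ray(K,T,at):
    d=np.array([(at[1]-K[0,2])/K[0,0],-(at[0]-K[1,2])/K[1,1],-1.0]); return T[:3,3],T[:3,:3]@d
def on_z(K,T,at,z):
    o,d=ray(K,T,at); return o+d*(z-o[2])/d[2]
def rotorR(yaw,tilt=np.radians(35)):
    # x up slope (away, +x world at yaw 0), z up and back
    return R.from_euler('z',yaw).as_matrix()@np.array([[np.cos(tilt),0,-np.sin(tilt)],[0,1,0],[np.sin(tilt),0,np.cos(tilt)]])
E
python3 - <<'E'
from h import *
print({k:v for k,v in optics.camera_model("top").items() if k not in("camera_matrix","world_from_camera")})
Ks=cam("scene");Kt=cam("top")
obs=[(Ks,(203.8,341.8),(0,0,.017)),(Kt,(193.5,307.6),(0,0,.017)),(Ks,(200.1,327.5),(.066,0,.034)),(Kt,(176.3,314.3),(.066,0,.034)),(Kt,(166.7,313.4),(.084,0,.021)),(Ks,(203.1,317.5),(.084,0,.021)),(Kt,(193.2,302.9),(0,0,0))]
def f(v):
    M=rotorR(v[3]); return np.concatenate([(proj(K[0],K[1],v[:3]+M@np.array(p))-np.array(at)).ravel() for K,at,p in obs])
s=least_squares(f,[.4,0,.15,0],loss='soft_l1'); print(s.x,np.degrees(s.x[3]),f(s.x).reshape(-1,2).round(1).tolist())
for at in [(229,203.5),(184.9,195.7)]: print(at,on_z(Kt[0],Kt[1],at,.019))
a=cv2.imread("pics/top0.png"); s2=cv2.imread("pics/scene0.png")
c1=cv2.resize(a[140:300,150:370],None,fx=3.5,fy=3.5,interpolation=cv2.INTER_CUBIC); cv2.imwrite("pics/c1.png",c1)
c2=cv2.resize(s2[160:330,270:510],None,fx=3.3,fy=3.3,interpolation=cv2.INTER_CUBIC); cv2.imwrite("pics/c2.png",c2)
for q in ["timer","rack","beaker","dishes"]:
  print(q,[(np.round(on_z(Kt[0],Kt[1],d["at"],0),3).tolist(),round(d["conf"],2)) for d in optics.place_of("top",q)])
E
```

```text
{}
[ 0.55916257  0.01512406  0.13081161 -0.4109331 ] -23.54473240235375 [[-0.2, -0.2], [1.0, -3.6], [-0.5, -1.0], [-0.7, -3.5], [1.0, 1.1], [0.7, 0.9], [-1.2, 2.8]]
(229, 203.5) [0.46365103 0.30607275 0.019     ]
(184.9, 195.7) [0.58989673 0.3360272  0.019     ]
timer [([0.505, -0.313, 0.0], 0.74)]
rack [([0.683, 0.334, 0.0], 0.75)]
beaker [([0.724, -0.296, 0.0], 0.74)]
dishes [([0.585, -0.41, 0.0], 0.75), ([0.692, 0.333, 0.0], 0.37)]
```

View pics/c1.png

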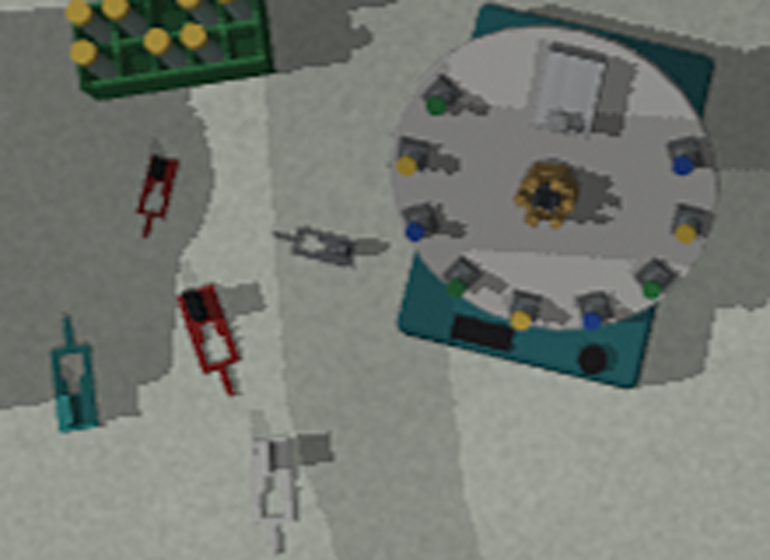

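View pics/c2.png

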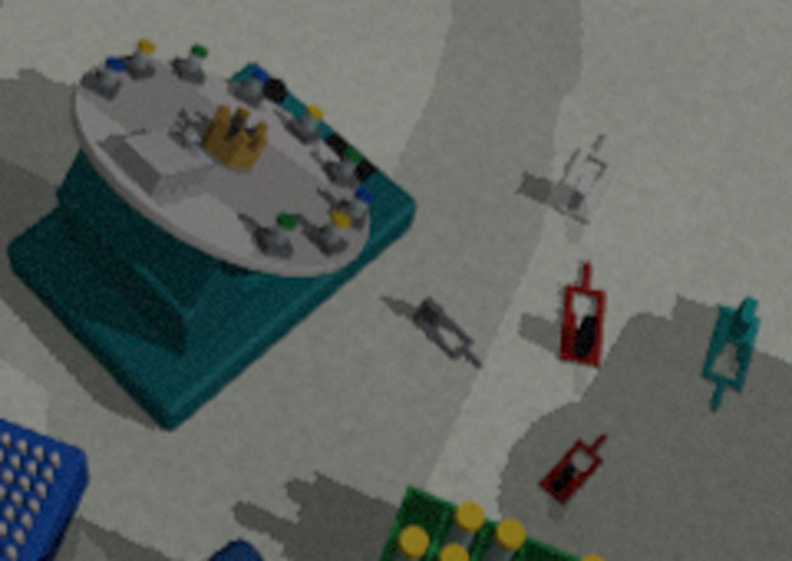

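The larger red plate is clear: tab at about (227,206), tongue tip at about (252,217) in the top image, matching in the scene view at (257,447). The smaller red one is the decoy. Next I'll work out the move to view the rotor closely.

```bash
cat >> h.py <<'E'
def wd(st,target_yaw_turn,dp):
    M=R.from_quat(st["tcp_rot"]).as_matrix(); return M.T@np.array(dp)*100
E
python3 - <<'E'
from h import *
s=sensors.get_state(); M=R.from_quat(s["tcp_rot"]).as_matrix(); print(M.round(4),s["time"])
m=np.array(optics.camera_model("wrist")["mount"])
# desired: z tool along rotor forward yaw -18deg ; TCP so that cam axis hits nut at height
yaw=np.radians(-18); 
zt=np.array([np.cos(yaw),np.sin(yaw),0]); xt=np.array([0,0,-1]); yt=np.cross(zt,xt)
Rt=np.stack([xt,yt,zt],1)
nut=np.array([.55,.012,.145])
cam=nut - (Rt@(-m[:3,2]))*.36; tcp=cam-Rt@m[:3,3]; print("tcp",tcp,"cam",cam)
rel=M.T@Rt; print("turn",R.from_matrix(rel).as_rotvec())
print("delta tool cm",M.T@(tcp-s["eef_pos"])*100)
E
```

```text
[[-0.000e+00  4.419e-01 -8.970e-01]
 [ 1.000e-04 -8.970e-01 -4.419e-01]
 [-1.000e+00 -1.000e-04 -0.000e+00]] 1.4
tcp [0.51850247 0.02084939 0.34386817] cam [0.44011888 0.04791712 0.48593416]
turn [-2.36966607e+00 -8.14238985e-05 -2.21080590e-06]
delta tool cm [-11.25238898 -46.4533874  -47.42930109]
```

```bash
cat >> h.py <<'E'
def plan(st,tcp,turn,n,yawoff=0):
    M=R.from_quat(st["tcp_rot"]).as_matrix(); d=(np.array(tcp)-st["eef_pos"])/n; rows=[]
    for i in range(n):
        sh=M.T@d*100; rows.append([round(float(v),2) for v in sh]+[round(turn/n,3)])
        M=M@R.from_rotvec([round(turn/n,3),0,0]).as_matrix()
    print(str(rows).replace(" ","")); return rows
E
python3 - <<'E'
from h import *
plan(sensors.get_state(),[.519,.021,.344],-2.37,14)
E
```

```text
[[-0.8,-3.32,-3.39,-0.169],[-0.8,-2.7,-3.9,-0.169],[-0.8,-2.01,-4.3,-0.169],[-0.8,-1.25,-4.58,-0.169],[-0.8,-0.47,-4.72,-0.169],[-0.8,0.33,-4.73,-0.169],[-0.8,1.13,-4.61,-0.169],[-0.8,1.89,-4.35,-0.169],[-0.8,2.59,-3.97,-0.169],[-0.8,3.22,-3.48,-0.169],[-0.8,3.76,-2.89,-0.169],[-0.8,4.19,-2.22,-0.169],[-0.8,4.51,-1.48,-0.169],[-0.8,4.69,-0.7,-0.169]]
```

{"api": "arm_command", "payload": {
  "increments": [
    [[-0.8, -3.3, -3.4, -0.169], [-0.8, -2.7, -3.9, -0.169], [-0.8, -2.0, -4.3, -0.169], [-0.8, -1.25, -4.6, -0.169], [-0.8, -0.5, -4.7, -0.169], [-0.8, 0.3, -4.7, -0.169], [-0.8, 1.1, -4.6, -0.169], [-0.8, 1.9, -4.35, -0.169], [-0.8, 2.6, -4.0, -0.169], [-0.8, 3.2, -3.5, -0.169], [-0.8, 3.8, -2.9, -0.169], [-0.8, 4.2, -2.2, -0.169], [-0.8, 4.5, -1.5, -0.169], [-0.8, 4.7, -0.7, -0.169], [0, 0, 0, 0]]
  ]
}}

```text
time: 3.28
eef_pos: [0.519, 0.0238, 0.3443]
tcp_rot: [0.11, 0.698, -0.11, 0.699]
contact_force: [-0.9, -0.2, -0.7]
opening: 1.001
```

```bash
python3 - <<'E'
from h import *
s=sensors.get_state(); print(s["qpos"].round(3),s["eef_pos"],s["time"]); print(R.from_quat(s["tcp_rot"]).as_matrix().round(3))
im=optics.read_camera("wrist"); cv2.imwrite("pics/w1.png",im)
np.save("w1.npy",dict(s),allow_pickle=True)
for q in ("rotor","nut_mid","stud_head","block_top"):
    print(q,[(np.round(d["at"],1).tolist(),round(d["conf"],2)) for d in optics.place_of("wrist",q)])
E
```

```text
[-0.15  -0.129  1.815  0.     1.454 -1.408] [0.51904746 0.02384341 0.34425931] 3.275
[[ 0.002  0.308  0.951]
 [ 0.     0.951 -0.308]
 [-1.     0.001  0.002]]
rotor [([201.0, 318.2], 0.55), ([275.0, 324.6], 0.33)]
nut_mid [([190.8, 319.9], 0.72)]
stud_head [([255.0, 322.8], 0.83)]
block_top [([275.3, 324.1], 0.72), ([38.7, 515.7], 0.53)]
```

View pics/w1.png

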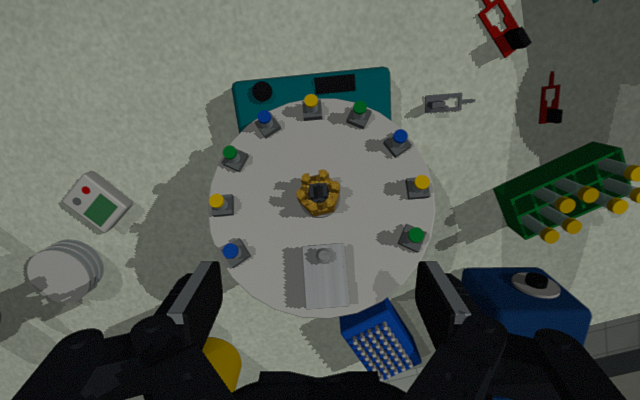

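The wrist view shows the nut at (191,320), the stud at (255,323), and the block below that. Away from the robot is down in this picture. Rotor yaw is about -18 to -20 deg. Now a short check of how the arm behaves near its reach limit.

{"api": "arm_command", "payload": {
  "increments": [
    [[-4, 0, 4.5, 0], [-4, 0, 4.5, 0], [-4, 0, 4.5, 0], [-4, 0, 4.5, 0], [-4, 0, 4.5, 0], [-4, 0, 4.5, 0]]
  ]
}}

```text
time: 4.28
eef_pos: [0.7702, -0.0636, 0.5799]
tcp_rot: [0.113, 0.698, -0.113, 0.698]
contact_force: [1.8, 0.2, 0.6]
opening: 0.999
```

```bash
python3 - <<'E'
from h import *
s=sensors.get_state(); print(s["qpos"].round(3),s["dq"].round(3),s["eef_pos"],s["time"]); print(R.from_quat(s["tcp_rot"]).as_matrix().round(3))
E
```

```text
[-0.213  0.557  0.598 -0.     1.986 -1.463] [-0.045  1.236 -2.222  0.003  0.976 -0.043] [ 0.77022207 -0.06362059  0.57987988] 4.275
[[ 0.001  0.315  0.949]
 [-0.     0.949 -0.315]
 [-1.    -0.     0.001]]
```

{"api": "arm_command", "payload": {
  "increments": [
    [[-1.5, 0, 2, 0], [-1.5, 0, 2, 0], [-1.5, 0, 2, 0], [-1.5, 0, 2, 0]]
  ]
}}

```text
time: 4.78
eef_pos: [0.8059, -0.0837, 0.6092]
tcp_rot: [0.113, 0.688, -0.112, 0.708]
contact_force: [-0.6, 0.5, 2.6]
opening: 0.996
```

```bash
python3 - <<'E'
from h import *
s=sensors.get_state(); print(s["qpos"].round(3),s["dq"].round(3),s["eef_pos"],s["time"]); print(R.from_quat(s["tcp_rot"]).as_matrix().round(3))
E
```

```text
[-0.229  0.772  0.21   0.004  2.131 -1.479] [-0.034 -0.098 -0.004  0.012 -0.045 -0.036] [ 0.80585294 -0.08370658  0.60916844] 4.775
[[ 0.028  0.314  0.949]
 [-0.003  0.949 -0.314]
 [-1.     0.006  0.028]]
```

{"api": "arm_command", "payload": {
  "increments": [
    [[0, 0, 4, 0], [0, 0, 4, 0], [0, 0, 4, 0], [0, 0, 4, 0]]
  ]
}}

```text
time: 5.28
eef_pos: [0.8628, -0.1208, 0.5467]
tcp_rot: [0.113, 0.665, -0.11, 0.73]
contact_force: [-1.0, -0.5, -0.6]
opening: 0.999
```

```bash
python3 - <<'E'
from h import *
s=sensors.get_state(); print(s["qpos"].round(3),s["dq"].round(3),s["eef_pos"],s["time"]); print(R.from_quat(s["tcp_rot"]).as_matrix().round(3))
E
```

```text
[-0.259  0.85   0.21   0.014  1.99  -1.505] [-0.055  0.136  0.001  0.02  -0.274 -0.049] [ 0.862831   -0.12080587  0.54670807] 5.275
[[ 0.092  0.312  0.946]
 [-0.011  0.95  -0.312]
 [-0.996  0.018  0.091]]
```

{"api": "arm_command", "payload": {
  "increments": [
    [[-4.4, 0, 4.4, 0], [-4.4, 0, 4.4, 0], [-4.4, 0, 4.4, 0], [-4.4, 0, 4.4, 0]]
  ]
}}

```text
time: 5.78
eef_pos: [0.8363, -0.1449, 0.6254]
tcp_rot: [0.113, 0.617, -0.11, 0.771]
contact_force: [0.2, 0.5, 0.3]
opening: 1.001
```

```bash
python3 - <<'E'
from h import *
s=sensors.get_state(); print(s["qpos"].round(3),s["dq"].round(3),s["eef_pos"],s["time"]); print(R.from_quat(s["tcp_rot"]).as_matrix().round(3))
E
```

```text
[-0.301  0.759  0.21   0.037  1.957 -1.536] [-0.083 -0.169  0.001  0.048 -0.065 -0.057] [ 0.83625683 -0.14493299  0.62536416] 5.775
[[ 0.214  0.309  0.927]
 [-0.031  0.95  -0.309]
 [-0.976  0.038  0.213]]
```

```bash
python3 - <<'E'
from h import *
s=np.load("w1.npy",allow_pickle=True).item()
Ks=cam("scene");Kt=cam("top");Kw=cam("wrist",s)
P=dict(nut=(0,0,.017),stud=(.066,0,.034),block=(.084,0,.021),rotor=(0,0,0))
obs=[(Ks,(203.8,341.8),'nut'),(Kt,(193.5,307.6),'nut'),(Kt,(176.3,314.3),'stud'),(Kt,(166.7,313.4),'block'),(Ks,(203.1,317.5),'block')]+[(Kw,(190.8,319.9),'nut')]*3+[(Kw,(255,322.8),'stud')]*3+[(Kw,(275.3,324.1),'block')]*3+[(Kw,(201,318.2),'rotor')]
def f(v):
    M=rotorR(v[3]); return np.concatenate([(proj(K[0],K[1],v[:3]+M@np.array(P[p]))-np.array(at)).ravel() for K,at,p in obs])
r=least_squares(f,[.55,0,.13,-.3],loss='soft_l1'); print(r.x,np.degrees(r.x[3]),f(r.x).reshape(-1,2).round(1).tolist())
v=r.x
im=cv2.imread("pics/w1.png")
M=rotorR(v[3])
def pl(pts,c,closed=True):
    q=proj(Kw[0],Kw[1],v[:3]+np.array(pts)@M.T)[:,::-1]; cv2.polylines(im,[np.round(q*16).astype(int)],closed,c,1,cv2.LINE_AA,4)
a=np.linspace(0,2*np.pi,73)
pl(np.stack([.125*np.cos(a),.125*np.sin(a),0*a],1),(0,0,255))
pl([(.054,-.021,.021),(.114,-.021,.021),(.114,.021,.021),(.054,.021,.021)],(255,0,0))
pl(np.stack([.011*np.cos(a),.011*np.sin(a),0*a+.017],1),(0,255,0))
cv2.imwrite("pics/w1f.png",cv2.resize(im[70:330,190:460],None,fx=2.2,fy=2.2,interpolation=cv2.INTER_CUBIC))
E
```

```text
[ 0.55736815  0.01277856  0.1366087  -0.25680519] -14.713853658749187 [[-2.8, -0.9], [1.6, -2.3], [-1.2, -4.6], [0.1, -1.3], [0.8, 2.6], [1.7, -0.1], [1.7, -0.1], [1.7, -0.1], [-0.2, -0.2], [-0.2, -0.2], [-0.2, -0.2], [-0.1, -0.3], [-0.1, -0.3], [-0.1, -0.3], [-4.0, 2.0]]
```

View pics/w1f.png

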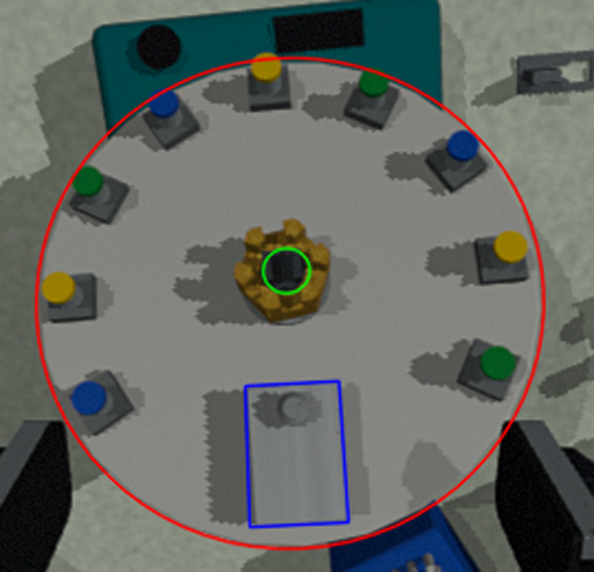

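{"api": "arm_command", "payload": {
  "increments": [
    [[-1, -5, -1, 0], [-1, -5, -1, 0], [-1, -5, -1, 0], [-4.4, -1, 4.3, 0], [-4.4, -1, 4.3, 0], [-4.4, 0, 4.4, 0], [-4.4, 0, 4.4, 0], [-4.4, 0, 4.4, 0], [-4.4, 0, 4.4, 0]]
  ]
}}

```text
time: 6.9
eef_pos: [0.7234, -0.2815, 0.7575]
tcp_rot: [0.1, 0.55, -0.121, 0.82]
contact_force: [-0.7, -0.5, -0.7]
opening: 1.0
```

```bash
python3 - <<'E'
from h import *
s=sensors.get_state(); print(s["qpos"].round(3),s["dq"].round(3),s["eef_pos"],s["time"]); M=R.from_quat(s["tcp_rot"]).as_matrix();print(M.round(3),np.degrees(np.arccos(-M[2,0])),np.degrees(np.arctan2(M[1,0],M[0,0])))
E
```

```text
[-0.538  0.596  0.21   0.12   1.963 -1.72 ] [-0.032 -0.162 -0.001  0.051 -0.065  0.012] [ 0.72344652 -0.28154697  0.75753641] 6.9
[[ 0.366  0.31   0.878]
 [-0.089  0.95  -0.298]
 [-0.926  0.031  0.375]] 22.104850527096303 -13.643187972875745
```

{"api": "arm_command", "payload": {
  "increments": [
    [[-2.5, 0, 5.6, 0], [-2.5, 0, 5.6, 0], [-2.5, 0, 5.6, 0], [-2.5, 0.5, 5.6, 0], [-2.5, 0.5, 5.6, 0]]
  ]
}}

```text
time: 7.52
eef_pos: [0.7492, -0.2753, 0.7878]
tcp_rot: [0.09, 0.483, -0.131, 0.861]
contact_force: [-0.8, -0.7, -0.7]
opening: 1.002
```

```bash
cat > st.py <<'E'
from h import *
s=sensors.get_state(); print(s["qpos"].round(3),s["eef_pos"].round(4),s["time"]); M=R.from_quat(s["tcp_rot"]).as_matrix();print(M.round(3),np.degrees(np.arccos(-M[2,0])),np.degrees(np.arctan2(M[1,0],M[0,0])))
E
python3 st.py
```

```text
[-0.519  0.577  0.21   0.132  1.821 -1.697] [ 0.7492 -0.2753  0.7878] 7.525
[[ 0.499  0.312  0.808]
 [-0.138  0.95  -0.281]
 [-0.855  0.029  0.517]] 31.216244242805658 -15.471731325579457
```

{"api": "arm_command", "payload": {
  "increments": [
    [[-2.2, 0.5, 5.6, 0], [-2.2, 0.5, 5.4, 0]]
  ]
}}

```text
time: 7.78
eef_pos: [0.755, -0.2666, 0.8062]
tcp_rot: [0.085, 0.455, -0.134, 0.876]
contact_force: [-0.9, 0.7, -0.8]
opening: 0.997
```

```bash
python3 st.py
```

```text
[-0.507  0.562  0.21   0.134  1.77  -1.685] [ 0.755  -0.2666  0.8062] 7.775
[[ 0.55   0.312  0.774]
 [-0.156  0.95  -0.271]
 [-0.82   0.028  0.571]] 34.902736667935116 -15.858643358280966
```

Out-of-reach commands tilt the tool and the tilt persists, so the tool axis is now 34.9° and within about 1° of the rotor axis. I'll fit the arm's planar kinematics to check reach limits before the approach.

```bash
python3 - <<'E'
from h import *
D=[(.287,1.578,1.279,.298,-.605,.230),(-.129,1.815,1.454,.519,.0238,.3443),(.557,.598,1.986,.7702,-.0636,.5799),(.772,.21,2.131,.8059,-.0837,.6092),(.85,.21,1.99,.8628,-.1208,.5467),(.759,.21,1.957,.8363,-.1449,.6254)]
D=np.array(D)
def fk(v,q):
    a0,h,L1,L2,d,o,k=v; a=q[:,0];b=a+q[:,1];c=b+q[:,2]
    return np.stack([a0+L1*np.sin(a)+L2*np.sin(b+k)+d*np.sin(c),h+L1*np.cos(a)+L2*np.cos(b+k)+d*np.cos(c)],1)
def f(v):
    r=np.sqrt(D[:,3]**2+D[:,4]**2-.1**2); p=fk(v,D[:,:3]); return np.r_[p[:,0]-r,p[:,1]-D[:,5],1e-3*(v[0]),1e-3*(v[4]-.25)]
s=least_squares(f,[0,.3,.4,.4,.25,.1,0]); v=s.x; print(v.round(3),np.abs(f(v)).max())
# targets
yaw=-.2568;O=np.array([.5574,.0128,.1366]);M=rotorR(yaw)
for z in [.03,.06,.09,.13]:
    t=O+M@np.array([0,0,z]); r=np.sqrt(t[0]**2+t[1]**2-.01)
    c=np.pi-np.radians(35)*1
    g=lambda q: np.r_[(fk(v,np.array([[q[0],q[1],c-q[0]-q[1]]]))[0]-[r,t[2]])]
    w=least_squares(g,[0,1.8]); print(z,t.round(3),w.x.round(3),round(c-w.x.sum(),3),w.cost)
E
```

```text
[-0.     0.244  0.443  0.573  0.254  0.013  0.035] 0.00028157896059233245
0.03 [0.541 0.017 0.161] [-0.221  2.323] 0.428 4.3912627920187824e-26
0.06 [0.524 0.022 0.186] [-0.308  2.34 ] 0.499 1.4082399753359469e-29
0.09 [0.507 0.026 0.21 ] [-0.393  2.352] 0.572 5.957079959547642e-24
0.13 [0.485 0.032 0.243] [-0.501  2.36 ] 0.672 1.5282418938566116e-20
```

```bash
cat >> h.py <<'E'
O=np.array([.5574,.0128,.1366]); YAW=-.2568; RM=rotorR(YAW)
def toolR(): return np.stack([-RM[:,2],RM[:,1],RM[:,0]],1)
def relrot(st):
    M=R.from_quat(st["tcp_rot"]).as_matrix(); return R.from_matrix(M.T@toolR()).as_rotvec()
def inrotor(p): return RM.T@(np.array(p)-O)
E
python3 - <<'E'
from h import *
s=sensors.get_state(); rv=relrot(s); print(np.degrees(rv))
t=O+RM@np.array([0,0,.11]); print(t, np.linalg.norm(t-s["eef_pos"]))
plan(s,t,rv[0],14)
E
```

```text
[-3.76486408 -0.08106598  0.65830888]
[0.49637557 0.02882489 0.22670672] 0.6999507564637877
[[2.05,1.31,-4.37,np.float64(-0.005)],[2.05,1.33,-4.36,np.float64(-0.005)],[2.05,1.35,-4.36,np.float64(-0.005)],[2.05,1.38,-4.35,np.float64(-0.005)],[2.05,1.4,-4.34,np.float64(-0.005)],[2.05,1.42,-4.33,np.float64(-0.005)],[2.05,1.44,-4.33,np.float64(-0.005)],[2.05,1.46,-4.32,np.float64(-0.005)],[2.05,1.48,-4.31,np.float64(-0.005)],[2.05,1.51,-4.31,np.float64(-0.005)],[2.05,1.53,-4.3,np.float64(-0.005)],[2.05,1.55,-4.29,np.float64(-0.005)],[2.05,1.57,-4.28,np.float64(-0.005)],[2.05,1.59,-4.27,np.float64(-0.005)]]
```

{"api": "arm_command", "payload": {
  "increments": [
    [[0.5, 0.5, -2, 0], [1.0, 1.0, -3, 0], [2.0, 1.4, -4.4, -0.005], [2.0, 1.4, -4.4, -0.005], [2.0, 1.4, -4.4, -0.005], [2.0, 1.4, -4.4, -0.005], [2.0, 1.4, -4.4, -0.005], [2.0, 1.4, -4.4, -0.005], [2.0, 1.4, -4.4, -0.005], [2.0, 1.5, -4.4, -0.005], [2.0, 1.5, -4.4, -0.005], [2.0, 1.5, -4.4, -0.005]]
  ]
}}

```text
time: 9.28
eef_pos: [0.5357, -0.0251, 0.3517]
tcp_rot: [0.064, 0.458, -0.122, 0.878]
contact_force: [0.1, -0.3, 0.8]
opening: 0.996
```

```bash
python3 - <<'E'
from h import *
s=sensors.get_state(); rv=relrot(s); print(np.degrees(rv),s["qpos"].round(3),s["eef_pos"],s["time"],inrotor(s["eef_pos"]))
t=O+RM@np.array([0,0,.11])
plan(s,t,rv[0],4)
E
```

```text
[-0.9195235  -0.10651862  0.63013208] [-0.221 -0.419  2.109 -0.042  0.843 -1.498] [ 0.53570478 -0.02511334  0.35167986] 9.275 [ 0.11406385 -0.04218038  0.18269566]
[[1.81,1.03,-2.86,np.float64(-0.004)],[1.81,1.04,-2.86,np.float64(-0.004)],[1.81,1.05,-2.86,np.float64(-0.004)],[1.81,1.06,-2.85,np.float64(-0.004)]]
```

{"api": "arm_command", "payload": {
  "increments": [
    [[1.5, 1.05, -3.4, -0.004], [1.7, 1.05, -3.4, -0.004], [2.0, 1.05, -2.5, -0.004], [2.0, 1.05, -2.1, -0.004], [0, 0, 0, 0]]
  ]
}}

```text
time: 9.9
eef_pos: [0.4953, 0.0292, 0.2253]
tcp_rot: [0.056, 0.462, -0.118, 0.877]
contact_force: [0.1, 0.0, 0.0]
opening: 1.002
```

```bash
python3 - <<'E'
from h import *
s=sensors.get_state(); rv=relrot(s); print(np.degrees(rv),s["qpos"].round(3),s["eef_pos"],s["time"],inrotor(s["eef_pos"]))
im=optics.read_camera("wrist"); cv2.imwrite("pics/w2.png",im); np.save("w2.npy",dict(s),allow_pickle=True)
for q in ("rotor","nut_mid","stud_head","block_top"):
    print(q,[(np.round(d["at"],1).tolist(),round(d["conf"],2)) for d in optics.place_of("wrist",q)])
print(s["contact_force"],s["wrist_torque"])
E
```

```text
[ 0.08840549 -0.48565266  0.62488325] [-0.093 -0.418  2.336 -0.174  0.636 -1.296] [0.49533219 0.02917907 0.22531902] 9.9 [-1.69629924e-03  7.75554076e-05  1.09493686e-01]
rotor [([194.0, 322.4], 0.92)]
nut_mid [([201.4, 319.2], 0.67)]
stud_head []
block_top []
[0.07025868 0.00511035 0.0390024 ] [ 0.05582942  0.26551816 -0.03839475]
```

View pics/w2.png

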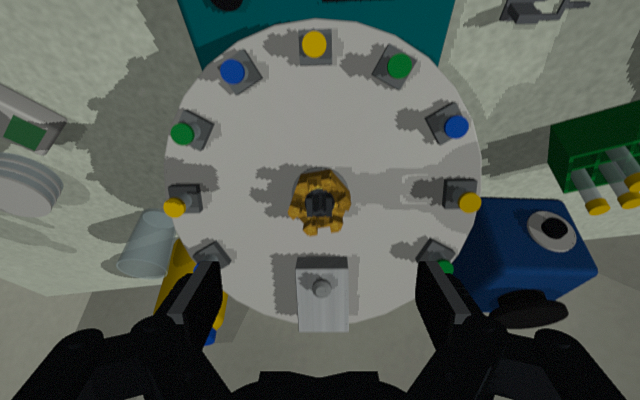

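```bash
cat >> h.py <<'E'
def overlay(pic,st,O,yaw,nutang=None,out=None,crop=None,fx=2.2,dz=0,camname="wrist"):
    im=cv2.imread(pic); K,T,_=cam(camname,st); M=rotorR(yaw)
    def pl(pts,c,cl=True):
        q=proj(K,T,O+np.array(pts)@M.T)[:,::-1]; q=(q-np.array(crop[:2]))*fx if crop else q
        cv2.polylines(big,[np.round(q*16).astype(int)],cl,c,1,cv2.LINE_AA,4)
    big=cv2.resize(im[crop[1]:crop[3],crop[0]:crop[2]],None,fx=fx,fy=fx,interpolation=cv2.INTER_CUBIC) if crop else im
    a=np.linspace(0,2*np.pi,73)
    pl(np.stack([.125*np.cos(a),.125*np.sin(a),0*a],1),(0,0,255))
    pl([(.054,-.021,.021),(.114,-.021,.021),(.114,.021,.021),(.054,.021,.021)],(255,0,0))
    pl(np.stack([.066+.0075*np.cos(a),.0075*np.sin(a),0*a+.030],1),(0,255,0))
    if nutang is not None:
        for k in range(6):
            c,s_=np.cos(nutang+k*np.pi/3),np.sin(nutang+k*np.pi/3)
            for e in(-.005,.005):
                pl([(c*.011-s_*e,s_*.011+c*e,.031),(c*.022-s_*e,s_*.022+c*e,.031)],(255,0,255),False)
    cv2.imwrite(out,big)
E
python3 - <<'E'
from h import *
s=np.load("w2.npy",allow_pickle=True).item()
overlay("pics/w2.png",s,O,YAW,0,"pics/w2f.png",(150,10,500,340),2.0)
im=cv2.imread("pics/w2.png"); cv2.imwrite("pics/w2n.png",cv2.resize(im[155:245,275:365],None,fx=6,fy=6,interpolation=cv2.INTER_CUBIC))
E
```

```text
(no output)
```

View pics/w2f.png

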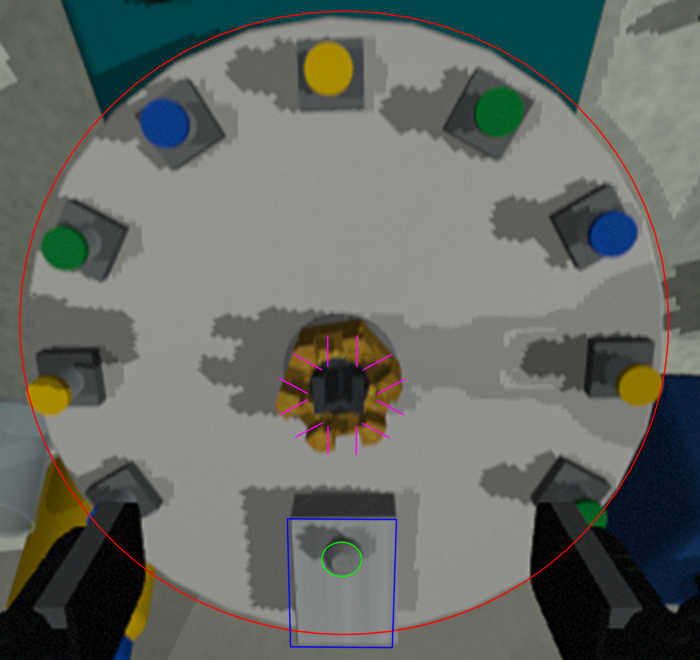

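View pics/w2n.png

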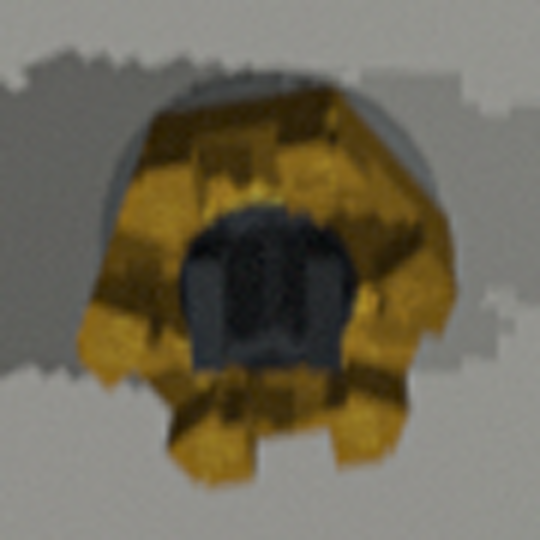

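```bash
cat > fit.py <<'E'
from h import *
s1=np.load("w1.npy",allow_pickle=True).item(); s2=np.load("w2.npy",allow_pickle=True).item()
def edges(pic,st,O,yaw,skip):
    g=cv2.GaussianBlur(cv2.imread(pic),(3,3),0).astype(float); K,T,_=cam("wrist",st); M=rotorR(yaw); out=[]
    for a in np.radians(np.arange(0,360,5)):
        P=[O+M@np.array([r*np.cos(a),r*np.sin(a),0]) for r in (.125,.126)]
        q=proj(K,T,np.array(P)); n=(q[1]-q[0]); n/=np.linalg.norm(n)
        ts=np.arange(-7,7.1,.25); pts=q[0]+ts[:,None]*n
        if (pts<2).any() or (pts[:,0]>396).any() or (pts[:,1]>636).any(): continue
        v=np.stack([cv2.remap(g[:,:,c],pts[:,1].astype(np.float32),pts[:,0].astype(np.float32),1).ravel() for c in range(3)],1)
        inside=v[:10]
        if v[:14].std(0).max()>6 or inside.mean()<100: continue
        d=np.abs(np.diff(v,axis=0)).sum(1); k=np.where(d>.4*max(d.max(),1))[0]
        if d.max()<12: continue
        k=d.argmax(); out.append((a,pts[k]+.125*n))
    return out
def resid(p,data):
    r=[]
    for st,E,C in data:
        K,T,_=cam("wrist",st); M=rotorR(p[3]);
        a=np.radians(np.arange(0,360,1)); cur=proj(K,T,p[:3]+np.stack([.125*np.cos(a),.125*np.sin(a),0*a],1)@M.T).astype(np.float32).reshape(-1,1,2)
        for _,e in E: r.append(-cv2.pointPolygonTest(cur,(float(e[0]),float(e[1])),True))
        for X,at in C: r+=list(1.0*(proj(K,T,p[:3]+M@np.array(X))[0]-at))
    return np.array(r)
if __name__=="__main__":
    c2=lambda x,y:np.array([10+y/2.,150+x/2.])
    C2=[((.054,.021,.021),c2(397,519)),((.054,-.021,.021),c2(294,517)),((.114,-.021,.021),c2(298,639)),((.114,.021,.021),c2(390,644))]
    E2=edges("pics/w2.png",s2,O,YAW,None); E1=edges("pics/w1.png",s1,O,YAW,None)
    print(len(E1),len(E2))
    for data in ([(s2,E2,C2)],[(s1,E1,[])],[(s1,E1,[]),(s2,E2,C2)]):
        r=least_squares(resid,[*O,YAW],args=(data,),loss='soft_l1',diff_step=1e-4); print(r.x.round(4),np.degrees(r.x[3]).round(2),np.abs(r.fun).mean().round(2),np.sort(np.abs(r.fun))[-4:].round(1))
        if len(data)==1 and data[0][0] is s2: print(r.fun.round(1)[-8:]); overlay("pics/w2.png",s2,r.x[:3],r.x[3],0.05,"pics/w2g.png",(150,10,500,340),2.0)
E
python3 fit.py
```

```text
25 8
[ 0.5629  0.0126  0.1337 -0.2576] -14.76 1.28 [1.8 2.1 4.6 5.7]
[-0.5  0.3  0.1 -1.5  1.8 -2.1 -0.3  1.7]
[ 0.5595  0.0133  0.1325 -0.2612] -14.97 1.81 [5.6 5.8 6.3 7.4]
[ 0.5596  0.0131  0.134  -0.2603] -14.92 1.8 [5.1 5.3 5.3 6.7]
```

View pics/w2g.png

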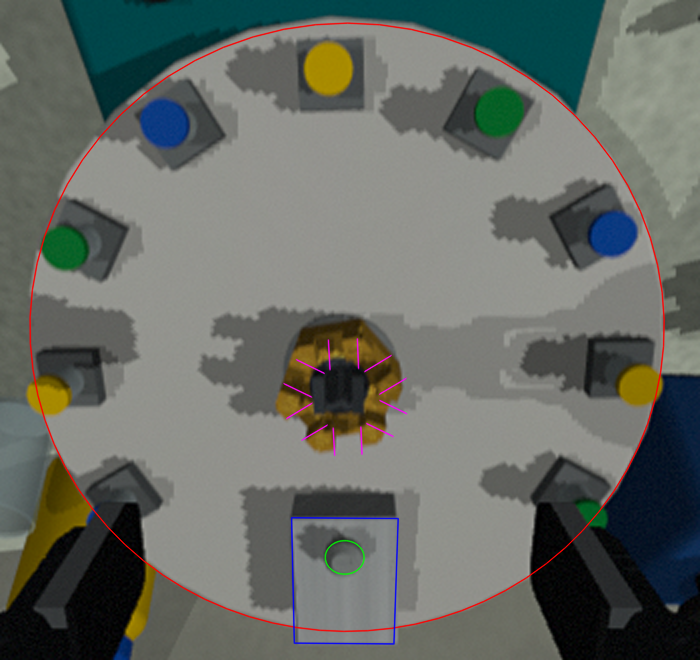

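```bash
python3 - <<'E'
import cv2,numpy as np
im=cv2.imread("pics/w2.png").astype(int)
for p in [(100,320),(150,250),(60,200),(120,120),(200,160),(60,170),(200,230),(30,300),(270,235),(310,270),(315,215)]: print(p,im[p])
d=np.clip((im[:,:,2]-im[:,:,1])*8+128,0,255).astype(np.uint8); cv2.imwrite("pics/d2.png",d)
E
```

```text
(100, 320) [145 149 147]
(150, 250) [143 148 146]
(60, 200) [46 44  0]
(120, 120) [84 94 90]
(200, 160) [ 95 104 100]
(60, 170) [89 98 93]
(200, 230) [140 146 145]
(30, 300) [100 101  99]
(270, 235) [139 145 144]
(310, 270) [138 145 143]
(315, 215) [12  0  4]
```

View pics/d2.png

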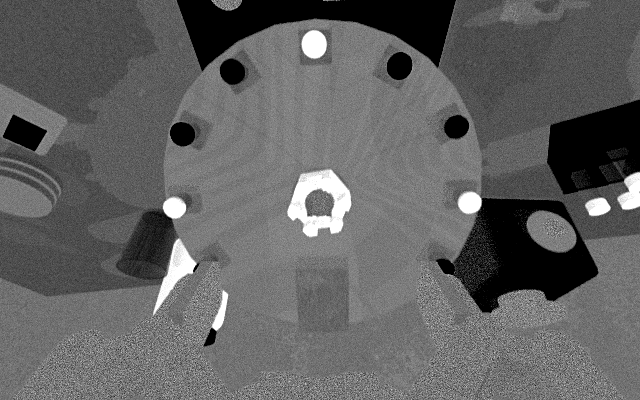

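```bash
cat > fit2.py <<'E'
from h import *
def discedge(pic,st,O,yaw):
    im=cv2.imread(pic).astype(np.float32); d=cv2.GaussianBlur(im[:,:,2]-im[:,:,1],(5,5),0); K,T,_=cam("wrist",st); M=rotorR(yaw); out=[]
    for a in np.radians(np.arange(0,360,3)):
        q=proj(K,T,np.array([O+M@np.array([r*np.cos(a),r*np.sin(a),0]) for r in (.125,.126)])); n=q[1]-q[0]; n/=np.linalg.norm(n)
        ts=np.arange(-9,9.1,.25); pts=q[0]+ts[:,None]*n
        if (pts<2).any() or (pts[:,0]>396).any() or (pts[:,1]>636).any(): continue
        v=cv2.remap(d,pts[:,1].astype(np.float32),pts[:,0].astype(np.float32),1).ravel()
        if abs(v[:16].mean()+2)>1 or v[:16].std()>.8 or v[-16:].mean()>-4.2 : continue
        k=np.where(v<(v[:16].mean()+v[-16:].mean())/2)[0][0]; 
        if 16<k<60: out.append(q[0]+ts[k]*n)
    return np.array(out)
def res(p,data):
    r=[]
    for st,E,C in data:
        K,T,_=cam("wrist",st); M=rotorR(p[3],p[4])
        a=np.radians(np.arange(0,360,1)); cur=proj(K,T,p[:3]+np.stack([.125*np.cos(a),.125*np.sin(a),0*a],1)@M.T).astype(np.float32).reshape(-1,1,2)
        for e in E: r.append(-cv2.pointPolygonTest(cur,(float(e[0]),float(e[1])),True))
        for X,at,w in C: r+=list(w*(proj(K,T,p[:3]+M@np.array(X))[0]-at))
    r.append((p[4]-np.radians(35))*200)
    return np.array(r)
if __name__=="__main__":
    s1=np.load("w1.npy",allow_pickle=True).item(); s2=np.load("w2.npy",allow_pickle=True).item()
    c2=lambda x,y:np.array([10+y/2.,150+x/2.])
    C2=[((.054,.021,.021),c2(397,519),1),((.054,-.021,.021),c2(294,517),1)]
    E1=discedge("pics/w1.png",s1,O,YAW);E2=discedge("pics/w2.png",s2,O,YAW);print(len(E1),len(E2))
    for n,data in (("w2",[(s2,E2,C2)]),("w1",[(s1,E1,[])]),("both",[(s1,E1,[]),(s2,E2,C2)])):
        r=least_squares(res,[*O,YAW,np.radians(35)],args=(data,),loss='soft_l1',diff_step=1e-4); print(n,r.x[:3].round(4),np.degrees(r.x[3:]).round(2),np.abs(r.fun).mean().round(2),np.sort(np.abs(r.fun))[-4:].round(1),r.fun[-5:].round(1))
        for z in (.017,.031): print("shaft/nut px at z",z,proj(*cam("wrist",s2)[:2],r.x[:3]+rotorR(*r.x[3:])@np.array([0,0,z])).round(1), "w1",proj(*cam("wrist",s1)[:2],r.x[:3]+rotorR(*r.x[3:])@np.array([0,0,z])).round(1))
E
python3 fit2.py
```

```text
14 13
w2 [0.5597 0.0116 0.1348] [-12.53  35.  ] 0.56 [1.  1.2 1.2 2.3] [-1.2  0.1  0.3 -2.3 -0. ]
shaft/nut px at z 0.017 [[201.5 319.7]] w1 [[194.8 319.1]]
shaft/nut px at z 0.031 [[208.1 319.1]] w1 [[191.  318.4]]
w1 [0.5591 0.0124 0.1334] [-14.57  35.02] 0.22 [0.3 0.4 0.4 0.4] [ 0.2 -0.3 -0.4 -0.4  0.1]
shaft/nut px at z 0.017 [[199.3 321. ]] w1 [[193.6 320. ]]
shaft/nut px at z 0.031 [[205.8 320.9]] w1 [[189.7 319.6]]
both [0.5596 0.0124 0.1346] [-13.7   35.01] 0.67 [1.3 1.3 1.4 2.3] [-1.4  0.2 -0.3 -2.3  0. ]
shaft/nut px at z 0.017 [[201. 321.]] w1 [[194.4 320. ]]
shaft/nut px at z 0.031 [[207.6 320.7]] w1 [[190.6 319.5]]
```

```bash
sed -i 's/^O=np.array.*/O=np.array([.5597,.0118,.1347]); YAW=-.230; RM=rotorR(YAW)/' h.py; python3 - <<'E'
from h import *
s=np.load("w2.npy",allow_pickle=True).item(); K,T,_=cam("wrist",s)
def onrz(at,z):
    o,d=ray(K,T,at); o=RM.T@(o-O); d=RM.T@d; return o+d*(z-o[2])/d[2]
n=lambda x,y:(155+y/6,275+x/6)
for at in [n(255,462),n(335,462),n(295,462)]: 
    p=onrz(at,.031); print(p.round(4),np.degrees(np.arctan2(p[1],p[0])))
print(np.degrees(relrot(sensors.get_state())))
for g in (5,10,15):
  overlay("pics/w2.png",s,O,YAW,np.radians(g),f"pics/n{g}.png",(270,150,370,250),4)
cv2.imwrite("pics/nn.png",np.hstack([cv2.imread(f"pics/n{g}.png") for g in(5,15)]))
E
```

```text
[ 0.0184 -0.0019  0.031 ] -5.993720245859741
[0.0185 0.0076 0.031 ] 22.430684513668613
[0.0185 0.0029 0.031 ] 8.791081372251766
[-1.30783736 -0.04617645  1.51759237]
```

View pics/nn.png

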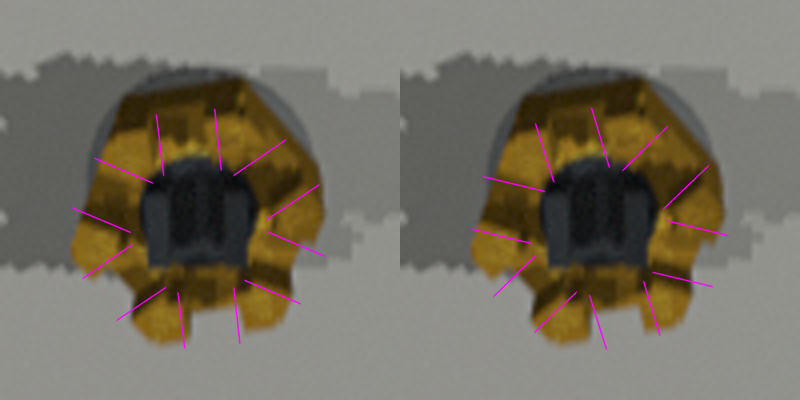

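```bash
cat >> h.py <<'E'
def go(tgt,turn,n):
    s=sensors.get_state(); p=inrotor(s["eef_pos"]); print("t",s["time"],"rotor mm",(p*1000).round(1),"rv",np.degrees(relrot(s)).round(2),"F",s["contact_force"].round(1),"q6",s["qpos"][5].round(2))
    return plan(s,O+RM@(np.array(tgt)/1000.),turn,n)
E
python3 -c "
from h import *
go((0,0,50),.344,4)"
```

```text
t 10.15 rotor mm [  2.6   1.6 114.8] rv [-1.31 -0.05  1.52] F [0.1 0.1 0.7] q6 -1.3
[[1.62,0.0,-0.06,0.086],[1.62,-0.0,-0.06,0.086],[1.62,-0.01,-0.06,0.086],[1.62,-0.01,-0.06,0.086]]
```

{"api": "arm_command", "payload": {
  "increments": [
    [[1.62, 0, -0.06, 0.086], [1.62, 0, -0.06, 0.086], [1.62, 0, -0.06, 0.086], [1.62, 0, -0.06, 0.086], [0, 0, 0, 0]]
  ],
  "grip": 6.0,
  "grip_force": 50
}}

```text
time: 10.78
eef_pos: [0.5309, 0.0185, 0.1731]
tcp_rot: [0.206, 0.434, -0.196, 0.855]
contact_force: [-0.6, -0.4, 0.3]
opening: 0.706
```

```bash
python3 - <<'E'
from h import *
go((0,0,4),0,5)
s=sensors.get_state(); im=optics.read_camera("wrist"); cv2.imwrite("pics/w3.png",im); print(s["opening"])
E
```

```text
t 10.775 rotor mm [-2.2 -0.1 48.4] rv [-20.95  -0.04   1.6 ] F [-0.6 -0.4  0.3] q6 -0.92
[[0.89,0.04,0.04,0.0],[0.89,0.04,0.04,0.0],[0.89,0.04,0.04,0.0],[0.89,0.04,0.04,0.0],[0.89,0.04,0.04,0.0]]
0.7058304151279527
```

View pics/w3.png

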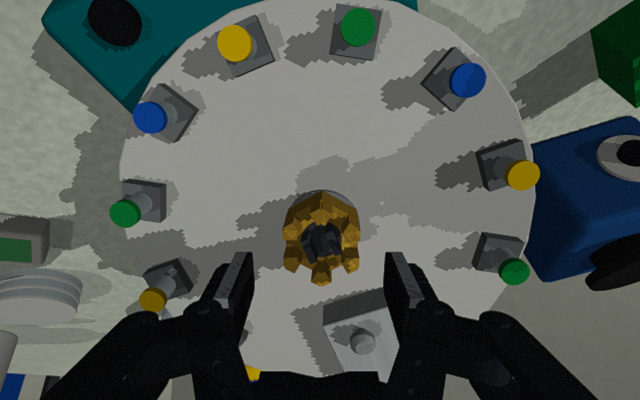

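{"api": "arm_command", "payload": {
  "increments": [
    [[1.1, 0.05, 0.05, 0], [1.1, 0.05, 0.05, 0], [1.1, 0.05, 0.05, 0], [0.8, 0.05, 0.05, 0], [0.3, 0, 0, 0], [0, 0, 0, 0]]
  ]
}}

```text
time: 11.58
eef_pos: [0.557, 0.0128, 0.1381]
tcp_rot: [0.206, 0.433, -0.196, 0.855]
contact_force: [0.9, -0.4, 0.1]
opening: 0.703
```

```bash
python3 - <<'E'
from h import *
go((0,0,0),0,2)
s=sensors.get_state(); im=optics.read_camera("wrist"); cv2.imwrite("pics/w4.png",im); print(s["opening"])
E
```

```text
t 11.575 rotor mm [-0.4  0.4  4.4] rv [-20.97  -0.04   1.57] F [ 0.9 -0.4  0.1] q6 -0.89
[[0.22,-0.0,0.03,0.0],[0.22,-0.0,0.03,0.0]]
0.7028780939972409
```

View pics/w4.png

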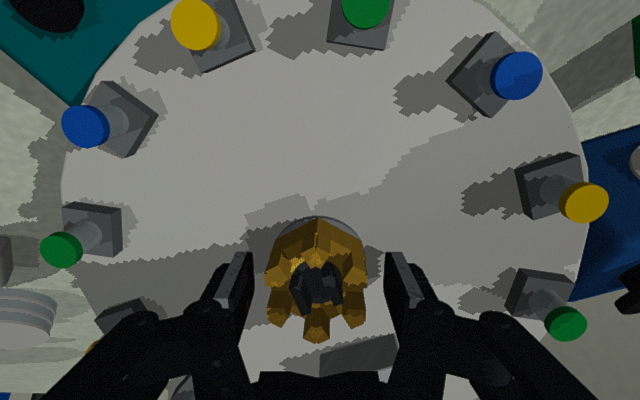

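{"api": "arm_command", "payload": {
  "increments": [
    [[0.3, 0, 0.03, 0], [0, 0, 0, 0], [0, 0, 0, 0], [0, 0, 0, 0], [0, 0, 0, 0]]
  ],
  "grip": 3.0,
  "grip_force": 50
}}

```text
time: 12.25
eef_pos: [0.5584, 0.0119, 0.1371]
tcp_rot: [0.206, 0.433, -0.196, 0.855]
contact_force: [-11.5, -1.4, 9.5]
opening: 0.459
```

```bash
cat > ft.py <<'E'
from h import *
s=sensors.get_state(); M=R.from_quat(s["tcp_rot"]).as_matrix()
print("t",s["time"],"rotor",(inrotor(s["eef_pos"])*1000).round(1),"rv",np.degrees(relrot(s)).round(2),"Ftool",(M.T@s["contact_force"]).round(2),"Ttool",(M.T@s["wrist_torque"]).round(3),"open",s["opening"].round(4),"q6",s["qpos"][5].round(3),"eff6",s["joint_efforts"][5].round(3))
E
python3 ft.py
```

```text
Traceback (most recent call last):
  File "ft.py", line 3, in <module>
    print("t",s["time"],"rotor",(inrotor(s["eef_pos"])*1000).round(1),"rv",np.degrees(relrot(s)).round(2),"Ftool",(M.T@s["contact_force"]).round(2),"Ttool",(M.T@s["wrist_torque"]).round(3),"open",s["opening"].round(4),"q6",s["qpos"][5].round(3),"eff6",s["joint_efforts"][5].round(3))
                                                                                                                                                                                                    ^^^^^^^^^^^^^^^^^^
AttributeError: 'float' object has no attribute 'round'
```

```bash
sed -i 's/s\["opening"\].round(4)/round(s["opening"],4)/' ft.py; python3 ft.py
```

```text
t 12.25 rotor [ 0.3 -0.2  2.6] rv [-2.094e+01 -1.000e-02  1.630e+00] Ftool [-13.88  -5.33  -1.73] Ttool [-0.043  0.494 -0.418] open 0.4587 q6 -0.888 eff6 0.06
```

{"api": "arm_command", "payload": {
  "increments": [
    [[0, 0, 0, 0.087], [0, 0, 0, 0.087], [0, 0, 0, 0.087]]
  ]
}}

```text
time: 12.62
eef_pos: [0.5582, 0.0115, 0.1369]
tcp_rot: [0.316, 0.404, -0.252, 0.821]
contact_force: [-11.8, -3.3, 9.4]
opening: 0.461
```

```bash
python3 ft.py
```

```text
t 12.625 rotor [ 0.1 -0.6  2.6] rv [-36.03   0.17   1.69] Ftool [-13.69  -7.16   0.9 ] Ttool [-0.097  0.206 -0.877] open 0.4611 q6 -0.624 eff6 -0.237
```

{"api": "arm_command", "payload": {
  "increments": [
    [[0, 0, 0, 0.087]]
  ]
}}

```text
time: 12.75
eef_pos: [0.5581, 0.0115, 0.1368]
tcp_rot: [0.351, 0.393, -0.269, 0.806]
contact_force: [-12.3, -3.9, 9.4]
opening: 0.455
```

```bash
python3 ft.py
```

```text
t 12.75 rotor [-0.1 -0.7  2.6] rv [-41.01   0.23   1.71] Ftool [-13.83  -7.81   1.73] Ttool [-0.093  0.068 -0.991] open 0.4546 q6 -0.537 eff6 -0.268
```

{"api": "arm_command", "payload": {
  "increments": [
    [[0, 0, 0, 0.087]]
  ]
}}

```text
time: 12.88
eef_pos: [0.558, 0.0114, 0.1367]
tcp_rot: [0.386, 0.381, -0.286, 0.79]
contact_force: [-12.9, -3.4, 9.6]
opening: 0.457
```

```bash
python3 ft.py
```

```text
t 12.875 rotor [-0.2 -0.8  2.5] rv [-45.99   0.3    1.73] Ftool [-14.39  -7.7    1.87] Ttool [-0.022 -0.147 -1.035] open 0.4568 q6 -0.45 eff6 -0.299
```

{"api": "arm_command", "payload": {
  "increments": [
    [[0, 0, 0, 0.087]]
  ]
}}

```text
time: 13.0
eef_pos: [0.5579, 0.0113, 0.1366]
tcp_rot: [0.42, 0.368, -0.302, 0.772]
contact_force: [-12.3, -4.9, 8.7]
opening: 0.459
```

```bash
python3 ft.py
```

```text
t 13.0 rotor [-0.3 -0.9  2.5] rv [-50.97   0.36   1.74] Ftool [-13.11  -8.08   3.66] Ttool [-0.099 -0.227 -1.124] open 0.4592 q6 -0.363 eff6 -0.305
```

{"api": "arm_command", "payload": {
  "increments": [
    [[0, 0, 0, 0.087]]
  ]
}}

```text
time: 13.12
eef_pos: [0.5577, 0.0113, 0.1365]
tcp_rot: [0.453, 0.355, -0.318, 0.753]
contact_force: [-13.2, -5.2, 10.2]
opening: 0.46
```

```bash
python3 ft.py
```

```text
t 13.125 rotor [-0.4 -1.   2.5] rv [-55.95   0.42   1.76] Ftool [-14.79  -7.97   4.91] Ttool [-0.033 -0.325 -1.109] open 0.46 q6 -0.276 eff6 -0.3
```

{"api": "arm_command", "payload": {
  "increments": [
    [[0, 0, 0, 0.087]]
  ]
}}

```text
time: 13.25
eef_pos: [0.5576, 0.0112, 0.1364]
tcp_rot: [0.485, 0.341, -0.333, 0.733]
contact_force: [-13.0, -3.6, 8.8]
opening: 0.457
```

```bash
python3 ft.py
```

```text
t 13.25 rotor [-0.6 -1.   2.5] rv [-60.9    0.49   1.77] Ftool [-13.78  -7.48   3.71] Ttool [-0.65  -0.28  -1.139] open 0.4568 q6 -0.19 eff6 0.058
```

{"api": "arm_command", "payload": {
  "increments": [
    [[0, 0, 0, 0.087]]
  ]
}}

```text
time: 13.38
eef_pos: [0.5576, 0.0112, 0.1363]
tcp_rot: [0.514, 0.327, -0.347, 0.713]
contact_force: [-13.1, -5.8, 9.3]
opening: 0.46
```

```bash
python3 ft.py
```

```text
t 13.375 rotor [-0.6 -1.1  2.4] rv [-65.56   0.6    1.79] Ftool [-13.85  -7.51   6.5 ] Ttool [-0.874 -0.787 -1.032] open 0.4604 q6 -0.106 eff6 0.609
```

{"api": "arm_command", "payload": {
  "increments": [
    [[0, 0, 0, 0.087]]
  ]
}}

```text
time: 13.5
eef_pos: [0.5575, 0.0112, 0.1363]
tcp_rot: [0.545, 0.312, -0.361, 0.69]
contact_force: [-12.9, -4.6, 9.0]
opening: 0.456
```

```bash
python3 ft.py
```

```text
t 13.5 rotor [-0.8 -1.1  2.4] rv [-70.53   0.68   1.8 ] Ftool [-13.72  -6.74   5.97] Ttool [-0.946 -0.569 -1.088] open 0.456 q6 -0.019 eff6 0.526
```

{"api": "arm_command", "payload": {
  "increments": [
    [[0, 0, 0, 0.087]]
  ]
}}

```text
time: 13.62
eef_pos: [0.5573, 0.0112, 0.1361]
tcp_rot: [0.574, 0.296, -0.375, 0.665]
contact_force: [-13.6, -4.1, 9.6]
opening: 0.459
```

```bash
python3 ft.py
```

```text
t 13.625 rotor [-0.9 -1.2  2.4] rv [-75.5    0.75   1.81] Ftool [-14.69  -6.45   6.12] Ttool [-0.884 -0.669 -1.141] open 0.4585 q6 0.068 eff6 0.534
```

Torque on the tool axis jumped from about 0.06 to 0.9 N m after ~37° of turning: seated. The next slot arrives at 69° total, so I'll carry on to rv = -90°.

{"api": "arm_command", "payload": {
  "increments": [
    [[0, 0, 0, 0.085], [0, 0, 0, 0.085], [0, 0, 0, 0.083], [0, 0, 0, 0], [0, 0, 0, 0]]
  ]
}}

```text
time: 14.25
eef_pos: [0.557, 0.0112, 0.1358]
tcp_rot: [0.653, 0.247, -0.409, 0.588]
contact_force: [-14.6, -4.8, 10.5]
opening: 0.457
```

```bash
python3 ft.py
```

```text
t 14.25 rotor [-1.4 -1.2  2.4] rv [-89.91   0.95   1.81] Ftool [-15.86  -4.92   8.46] Ttool [-0.782 -1.054 -1.009] open 0.4566 q6 0.319 eff6 0.744
```

{"api": "arm_command", "payload": {
  "increments": [
    [[0, 0, 0, 0], [0, 0, 0, 0], [0, 0, 0, 0], [-2, 0, 0, 0], [-3, 0, 0, 0], [-3, 0, 0, 0], [0, 0, 0, 0]]
  ],
  "grip": 5.8
}}

```text
time: 15.12
eef_pos: [0.5159, 0.0249, 0.2044]
tcp_rot: [0.657, 0.244, -0.405, 0.587]
contact_force: [-0.3, -0.4, -0.8]
opening: 0.682
```

```bash
python3 ft.py; python3 - <<'E'
from h import *
s=sensors.get_state(); im=optics.read_camera("wrist"); cv2.imwrite("pics/w5.png",im); np.save("w5.npy",dict(s),allow_pickle=True)
im=cv2.imread("pics/w5.png"); 
K,T,_=cam("wrist",s); q=proj(K,T,O+RM@np.array([0,0,.031]))[0]; print(q)
r,c=int(q[0]),int(q[1]); cr=(c-60,r-60,c+60,r+60)
overlay("pics/w5.png",s,O,YAW,0,"pics/w5f.png",cr,5)
E
```

```text
t 15.125 rotor [ 2.6  2.8 83.3] rv [-90.29   1.17   1.13] Ftool [ 0.53 -0.57  0.42] Ttool [-0.018 -0.013 -0.299] open 0.6822 q6 0.274 eff6 -0.018
[221.39849772 313.36311119]
```

View pics/w5.png

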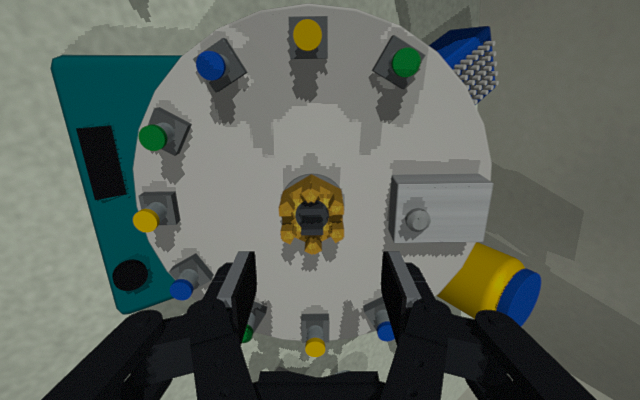

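View pics/w5f.png

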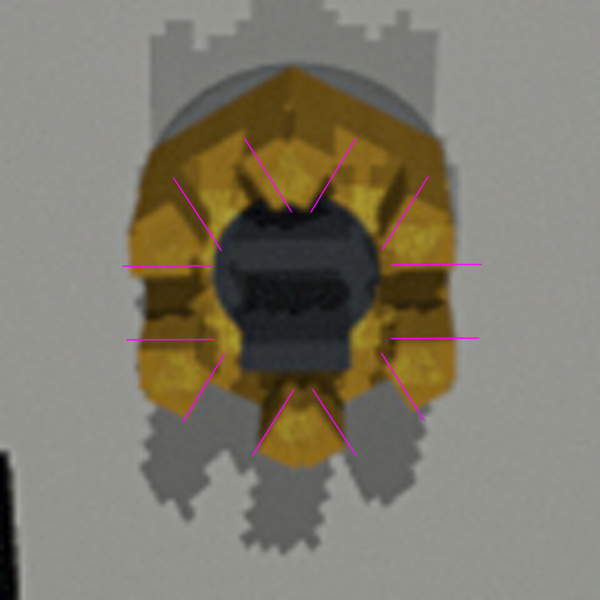

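```bash
python3 - <<'E'
from h import *
s=np.load("w5.npy",allow_pickle=True).item()
O2=O.copy()
K,T,_=cam("wrist",s)
# shift O in-plane so that centre matches (obs about 2.0px up? try fit): 
q0=proj(K,T,O+RM@np.array([0,0,.031]))[0]
J=np.stack([proj(K,T,O+RM@np.array(d))[0]-q0 for d in ((.001,0,.031),(0,.001,.031))],1)
dpx=np.array([-10.5/5,-6.0/5]); sh=np.linalg.solve(J,dpx)/1000; print(sh*1000)
O2=O+RM@np.array([sh[0],sh[1],0])
cr=(int(q0[1])-60,int(q0[0])-60,int(q0[1])+60,int(q0[0])+60)
for g in (-3,0,3): overlay("pics/w5.png",s,O2,YAW,np.radians(g),f"pics/g{g}.png",(cr[0]+22,cr[1]+15,cr[2]-22,cr[3]-22),4)
cv2.imwrite("pics/gg.png",np.hstack([cv2.imread(f"pics/g{g}.png")[:,:266] for g in(-3,0,3)]))
cv2.imwrite("pics/gg.png",np.hstack([cv2.imread(f"pics/g{g}.png") for g in(0,3)]))
overlay("pics/w5.png",s,O2,YAW,0,"pics/w5b.png",(270,130,510,270),3.2)
E
```

```text
[-0.72703663  1.42677249]
```

View pics/gg.png

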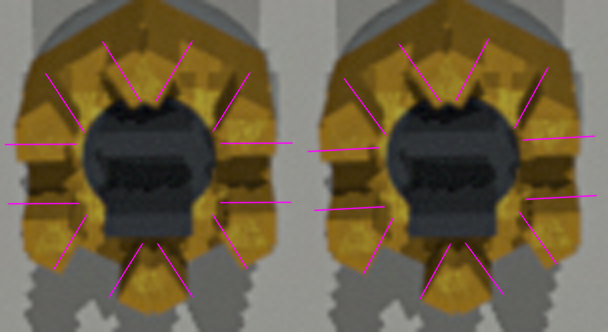

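View pics/w5b.png

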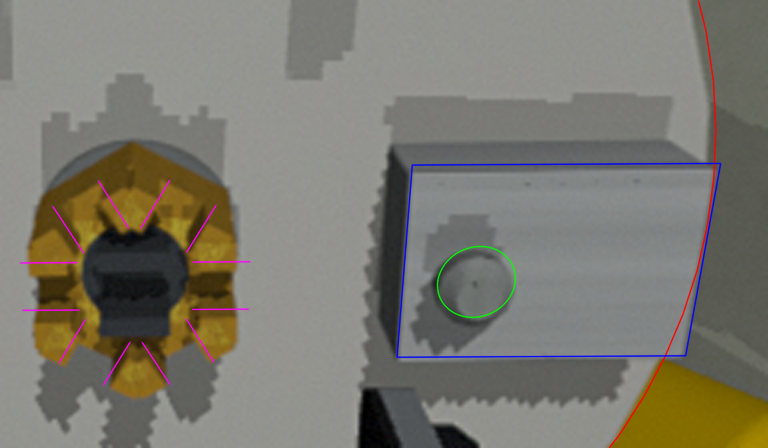

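Slot measured about 1–2° from facing the stud, within tolerance. The fingers are clear of the nut. Now I need the tool vertical again to pick up the plate, which I can get by pushing inward past the inner reach limit.

```bash
python3 - <<'E'
from h import *
s=sensors.get_state(); plan(s,[.45,-.11,.26],-1.57,10)
E
```

```text
[[-0.62,0.06,1.48,-0.157],[-0.62,-0.17,1.47,-0.157],[-0.62,-0.4,1.43,-0.157],[-0.62,-0.61,1.35,-0.157],[-0.62,-0.82,1.23,-0.157],[-0.62,-1.0,1.09,-0.157],[-0.62,-1.16,0.92,-0.157],[-0.62,-1.29,0.73,-0.157],[-0.62,-1.39,0.52,-0.157],[-0.62,-1.45,0.3,-0.157]]
```

{"api": "arm_command", "payload": {
  "increments": [
    [[-1.2, 0, 1.0, -0.157], [-0.8, -0.2, 1.5, -0.157], [-0.6, -0.4, 1.4, -0.157], [-0.6, -0.6, 1.4, -0.157], [-0.6, -0.8, 1.2, -0.157], [-0.5, -1.0, 1.1, -0.157], [-0.5, -1.2, 0.9, -0.157], [-0.5, -1.3, 0.7, -0.157], [-0.4, -1.4, 0.5, -0.157], [-0.4, -1.5, 0.3, -0.157]]
  ]
}}

```text
time: 16.42
eef_pos: [0.4495, -0.107, 0.2557]
tcp_rot: [0.048, 0.463, -0.114, 0.878]
contact_force: [-0.2, 0.4, 0.6]
opening: 0.68
```

```bash
python3 st.py
```

```text
[-0.535 -0.599  2.39   0.209  0.773 -1.972] [ 0.4495 -0.107   0.2557] 16.425
[[ 0.546  0.244  0.801]
 [-0.155  0.97  -0.19 ]
 [-0.823 -0.021  0.567]] 34.581127951949654 -15.847013953070576
```

{"api": "arm_command", "payload": {
  "increments": [
    [[-3.0, 0, -4.5, 0], [-3.0, 0, -4.5, 0], [-3.0, 0, -4.5, 0], [-3.0, 0, -4.5, 0]]
  ]
}}

```text
time: 16.92
eef_pos: [0.3657, -0.0744, 0.2702]
tcp_rot: [0.053, 0.495, -0.116, 0.859]
contact_force: [0.4, 0.5, 0.4]
opening: 0.679
```

```bash
python3 st.py
```

```text
[-0.572 -0.893  2.485  0.16   1.044 -1.939] [ 0.3657 -0.0744  0.2702] 16.925
[[ 0.482  0.252  0.839]
 [-0.146  0.968 -0.206]
 [-0.864 -0.023  0.504]] 30.275143436254325 -16.882548135979643
```

{"api": "arm_command", "payload": {
  "increments": [
    [[0.5, 0, -4.5, 0], [0.5, 0, -4.5, 0], [0, 0, -4.5, 0], [0, 0, -4.5, 0]]
  ]
}}

```text
time: 17.42
eef_pos: [0.3458, -0.0517, 0.2599]
tcp_rot: [0.056, 0.537, -0.118, 0.833]
contact_force: [0.7, -0.1, 0.7]
opening: 0.678
```

```bash
python3 st.py
```

```text
[-0.491 -0.895  2.484  0.073  1.127 -1.827] [ 0.3458 -0.0517  0.2599] 17.425
[[ 0.395  0.256  0.882]
 [-0.136  0.966 -0.219]
 [-0.908 -0.034  0.417]] 24.719045869966095 -19.035595069321925
```

{"api": "arm_command", "payload": {
  "increments": [
    [[0, 1.5, -5.5, 0], [0, 1.5, -5.5, 0], [0, 1.5, -5.5, 0], [0, 1.5, -5.5, 0], [0, 1.5, -5.5, 0]]
  ]
}}

```text
time: 18.05
eef_pos: [0.257, 0.127, 0.252]
tcp_rot: [0.049, 0.577, -0.135, 0.804]
contact_force: [0.8, 0.9, 0.6]
opening: 0.675
```

```bash
python3 st.py
```

```text
[ 0.321 -0.895  2.484 -0.257  1.321 -0.951] [0.257 0.127 0.252] 18.05
[[ 0.297  0.273  0.915]
 [-0.161  0.959 -0.234]
 [-0.941 -0.078  0.328]] 19.72645909243249 -28.46961268601299
```

```bash
python3 - <<'E'
from h import *
s=sensors.get_state(); plan(s,[.33,-.20,.25],0,6)
M=R.from_quat(s["tcp_rot"]).as_matrix(); print((M.T@np.array([-.87,.5,-.3])*5).round(2),(M.T@np.array([-.87,.5,0])*5).round(2))
E
```

```text
[[1.27,-4.89,2.38,0.0],[1.27,-4.89,2.38,0.0],[1.27,-4.89,2.38,0.0],[1.27,-4.89,2.38,0.0],[1.27,-4.89,2.38,0.0],[1.27,-4.89,2.38,0.0]]
[-0.28  1.33 -5.06] [-1.69  1.21 -4.57]
```

{"api": "arm_command", "payload": {
  "increments": [
    [[1.2, -4.5, 3, 0], [1.3, -4.9, 2.4, 0], [1.3, -4.9, 2.4, 0], [1.3, -4.9, 2.4, 0], [1.3, -4.9, 2.0, 0], [1.3, -4.9, 1.5, 0], [0, 1.3, -5.0, 0], [0, 1.3, -5.0, 0], [0, 1.3, -5.0, 0], [0, 1.3, -5.0, 0]]
  ]
}}

```text
time: 19.3
eef_pos: [0.2763, -0.1407, 0.2455]
tcp_rot: [0.057, 0.614, -0.129, 0.777]
contact_force: [0.7, 0.3, -0.3]
opening: 0.681
```

```bash
python3 st.py
```

```text
[-0.87  -0.895  2.483  0.081  1.313 -2.186] [ 0.2763 -0.1407  0.2455] 19.3
[[ 0.214  0.271  0.939]
 [-0.131  0.96  -0.247]
 [-0.968 -0.071  0.241]] 14.52891137961187 -31.590349170645453
```

{"api": "arm_command", "payload": {
  "increments": [
    [[-1, 0.8, -5.5, 0], [-1, 0.8, -5.5, 0], [-1, 0.8, -5.5, 0], [-1, 0.8, -5.5, 0], [-1, 0.8, -5.5, 0]]
  ]
}}

```text
time: 19.92
eef_pos: [0.2303, -0.145, 0.2384]
tcp_rot: [0.078, 0.67, -0.11, 0.73]
contact_force: [0.7, -0.6, 0.5]
opening: 0.682
```

```bash
python3 st.py
```

```text
[-0.975 -0.895  2.484  0.034  1.461 -2.281] [ 0.2303 -0.145   0.2384] 19.925
[[ 0.079  0.265  0.961]
 [-0.057  0.964 -0.261]
 [-0.995 -0.034  0.091]] 5.589553087200277 -35.70082044846226
```

3–4 more rows will bring it to vertical.

{"api": "arm_command", "payload": {
  "increments": [
    [[-0.5, 1.2, -5.3, 0], [-0.5, 1.2, -5.3, 0], [-0.5, 1.2, -5.3, 0]]
  ]
}}

```text
time: 20.3
eef_pos: [0.2019, -0.1466, 0.2372]
tcp_rot: [0.092, 0.699, -0.096, 0.703]
contact_force: [0.0, 0.7, 0.3]
opening: 0.683
```

```bash
python3 st.py
```

```text
[-1.045e+00 -8.950e-01  2.484e+00  1.000e-03  1.546e+00 -2.350e+00] [ 0.2019 -0.1466  0.2372] 20.3
[[ 0.004  0.263  0.965]
 [-0.006  0.965 -0.263]
 [-1.    -0.004  0.006]] 0.41174971894504286 -53.360519871127394
```

```bash
python3 - <<'E'
from h import *
K,T,_=cam("top"); tab=on_z(K,T,(229,203.5),.019); tip=on_z(K,T,(252,216.3),0); hole=on_z(K,T,(237.1,211.7),0)
print(tab,tip,hole,np.linalg.norm(tab-tip),np.linalg.norm((tab-hole)[:2]))
d=(tab-tip)[:2]; az=np.arctan2(d[1],d[0]); print(np.degrees(az))
s=sensors.get_state(); M=R.from_quat(s["tcp_rot"]).as_matrix(); cur=np.arctan2(M[1,2],M[0,2])
turn=-(az-cur); print("turn",turn)
mid=(tab+tip)/2; t=mid-np.array([np.cos(az),np.sin(az),0])*.03; t[2]=.18
plan(s,t,turn,12)
E
```

```text
[0.46365103 0.30607275 0.019     ] [0.40015388 0.27042124 0.        ] [0.4423033 0.2859636 0.       ] 0.07525900529816058 0.029327517564118995
29.31274333163782
turn -0.7780008840360344
[[0.46,3.83,0.71,np.float64(-0.065)],[0.46,3.77,0.96,np.float64(-0.065)],[0.46,3.7,1.2,np.float64(-0.065)],[0.46,3.62,1.44,np.float64(-0.065)],[0.46,3.52,1.67,np.float64(-0.065)],[0.46,3.4,1.9,np.float64(-0.065)],[0.46,3.27,2.12,np.float64(-0.065)],[0.46,3.12,2.32,np.float64(-0.065)],[0.46,2.97,2.52,np.float64(-0.065)],[0.46,2.8,2.71,np.float64(-0.065)],[0.46,2.61,2.88,np.float64(-0.065)],[0.46,2.42,3.05,np.float64(-0.065)]]
```

{"api": "arm_command", "payload": {
  "increments": [
    [[0, 0.5, 4, 0], [0, 1.5, 4, 0], [0, 2.5, 4, -0.065], [0.4, 3.5, 3, -0.065], [0.5, 4, 1.5, -0.065], [0.5, 4, 1.2, -0.065], [0.5, 4, 1, -0.065], [0.5, 4, 1, -0.065], [0.5, 4, 1, -0.065], [0.5, 4, 1, -0.065], [0.5, 4, 1, -0.065], [0.5, 3, 1, -0.065], [0.5, 2, 1, -0.065], [0.5, 1, 0.5, -0.065], [0.5, 0, 0, -0.063]]
  ]
}}

```text
time: 22.18
eef_pos: [0.4291, 0.2388, 0.1765]
tcp_rot: [-0.205, 0.677, 0.199, 0.678]
contact_force: [0.4, 0.1, 1.0]
opening: 0.68
```

```bash
python3 st.py; python3 - <<'E'
from h import *
s=sensors.get_state(); plan(s,[.406,.274,.18],0,3)
E
```

```text
[ 0.305 -0.072  2.071 -0.01   1.141 -1.841] [0.4291 0.2388 0.1765] 22.175
[[ 0.005 -0.548  0.836]
 [-0.008  0.836  0.548]
 [-1.    -0.009 -0.   ]] 0.5148931947900042 -58.54843267257244
[[-0.13,1.4,0.0,0.0],[-0.13,1.4,0.0,0.0],[-0.13,1.4,0.0,0.0]]
```

{"api": "arm_command", "payload": {
  "increments": [
    [[0, 2.1, 0, 0], [0, 2.1, 0, 0], [0, 0, 0, 0]]
  ]
}}

```text
time: 22.55
eef_pos: [0.4058, 0.2738, 0.1762]
tcp_rot: [-0.205, 0.677, 0.198, 0.679]
contact_force: [0.4, -0.3, 0.1]
opening: 0.682
```

```bash
python3 - <<'E'
from h import *
s=sensors.get_state(); im=optics.read_camera("wrist"); cv2.imwrite("pics/w6.png",im); np.save("w6.npy",dict(s),allow_pickle=True); print(s["eef_pos"],s["time"])
K,T,_=cam("wrist",s)
for q,z in (("plate_grip",.019),("plate_hole",0),("plate_tip",0)):
    print(q,[(np.round(d["at"],1).tolist(),round(d["conf"],2),on_z(K,T,d["at"],z)[:2].round(4).tolist()) for d in optics.place_of("wrist",q)])
E
```

```text
[0.40579978 0.27383956 0.17624775] 22.55
plate_grip [([246.3, 307.6], 0.88, [0.4738, 0.3022]), ([226.5, 441.5], 0.73, [0.3854, 0.3979]), ([221.4, 187.2], 0.72, [0.5149, 0.1915]), ([338.2, 285.0], 0.65, [0.581, 0.3416]), ([102.7, 319.4], 0.65, [0.3535, 0.2374])]
plate_hole [([312.1, 298.3], 0.95, [0.5574, 0.3424]), ([233.4, 213.4], 0.86, [0.5235, 0.2178]), ([203.0, 314.2], 0.8, [0.4383, 0.2865]), ([249.7, 417.2], 0.68, [0.4229, 0.4045]), ([59.8, 342.6], 0.62, [0.3133, 0.2351])]
plate_tip [([254.7, 230.9], 0.92, [0.5353, 0.2447]), ([164.4, 321.7], 0.77, [0.4013, 0.2711]), ([294.4, 320.5], 0.75, [0.5243, 0.3504]), ([15.8, 362.9], 0.69, [0.2757, 0.2299])]
```

View pics/w6.png

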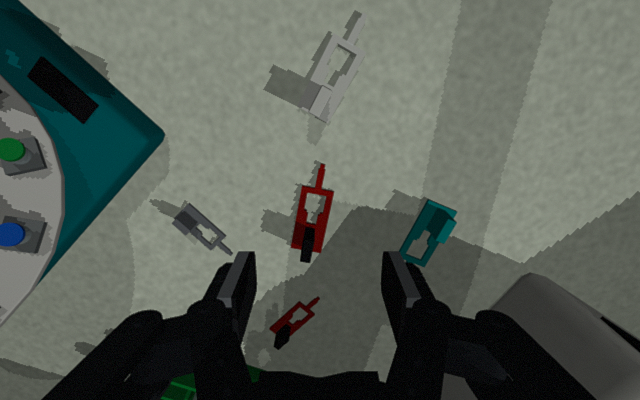

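```bash
python3 - <<'E'
from h import *
s=sensors.get_state(); plan(s,[.4738,.3022,.06],.1745,5)
E
```

```text
[[2.33,-0.22,1.44,0.035],[2.33,-0.17,1.45,0.035],[2.33,-0.12,1.45,0.035],[2.33,-0.07,1.46,0.035],[2.33,-0.02,1.46,0.035]]
```

{"api": "arm_command", "payload": {
  "increments": [
    [[2.3, -0.2, 1.5, 0.035], [2.3, -0.2, 1.5, 0.035], [2.3, -0.1, 1.5, 0.035], [2.3, -0.1, 1.5, 0.035], [2.3, 0, 1.4, 0.035], [0, 0, 0, 0]]
  ]
}}

```text
time: 23.5
eef_pos: [0.4741, 0.3025, 0.0597]
tcp_rot: [-0.144, 0.693, 0.138, 0.693]
contact_force: [-0.3, 0.0, 1.1]
opening: 0.679
```

```bash
python3 - <<'E'
from h import *
s=sensors.get_state(); im=optics.read_camera("wrist"); cv2.imwrite("pics/w7.png",im); print(s["eef_pos"],s["time"])
K,T,_=cam("wrist",s); M=R.from_quat(s["tcp_rot"]).as_matrix(); print(np.degrees(np.arctan2(M[1,2],M[0,2])))
r=[]
for q,z in (("plate_grip",.019),("plate_hole",0),("plate_tip",0)):
    print(q,[(np.round(d["at"],1).tolist(),round(d["conf"],2),on_z(K,T,d["at"],z)[:2].round(4).tolist()) for d in optics.place_of("wrist",q)])
plan(s,[.4738,.3022,.008],0,3)
E
```

```text
[0.47407129 0.3025447  0.0597151 ] 23.5
22.962427386050166
plate_grip [([150.2, 544.9], 0.85, [0.3844, 0.3957]), ([216.9, 119.5], 0.81, [0.5141, 0.1915]), ([222.6, 320.5], 0.72, [0.4712, 0.3008]), ([371.1, 309.5], 0.56, [0.5764, 0.3373])]
plate_hole [([332.5, 329.9], 0.93, [0.5558, 0.3442]), ([233.7, 167.5], 0.89, [0.5255, 0.215]), ([203.5, 500.8], 0.87, [0.4222, 0.4031])]
plate_tip [([304.0, 354.1], 0.89, [0.5266, 0.35]), ([259.9, 206.9], 0.88, [0.5339, 0.2444]), ([83.4, 320.6], 0.85, [0.4003, 0.2706]), ([258.3, 476.4], 0.66, [0.4617, 0.4095])]
[[1.72,0.01,-0.01,0.0],[1.72,0.01,-0.01,0.0],[1.72,0.01,-0.01,0.0]]
```

View pics/w7.png

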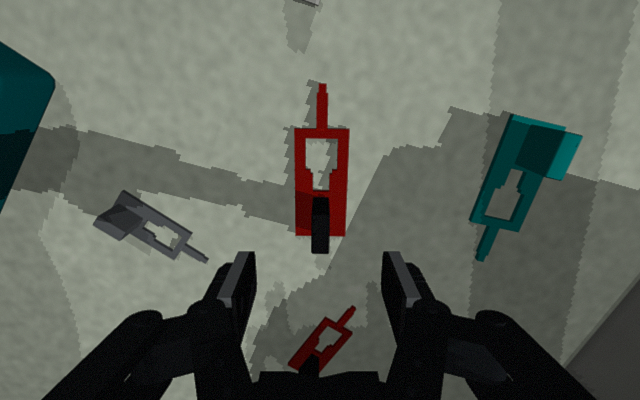

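{"api": "arm_command", "payload": {
  "increments": [
    [[1.7, 0, -0.07, 0], [1.7, 0, -0.07, 0], [1.3, 0, -0.05, 0], [0.4, 0, 0, 0], [0, 0, 0, 0]]
  ]
}}

```text
time: 24.32
eef_pos: [0.4729, 0.3025, 0.0101]
tcp_rot: [-0.144, 0.692, 0.138, 0.694]
contact_force: [-0.5, -0.5, -0.7]
opening: 0.679
```

```bash
python3 ft.py; python3 - <<'E'
from h import *
s=sensors.get_state(); im=optics.read_camera("wrist"); cv2.imwrite("pics/w8.png",im); print(s["eef_pos"],s["time"])
E
```

```text
t 24.325 rotor [-195.   263.2  -15.5] rv [ 35.16 -33.56 -10.6 ] Ftool [ 0.67 -0.27 -0.64] Ttool [-0.028  0.025 -0.043] open 0.6788 q6 -1.572 eff6 -0.0
[0.47287341 0.30248172 0.01013804] 24.325
```

View pics/w8.png

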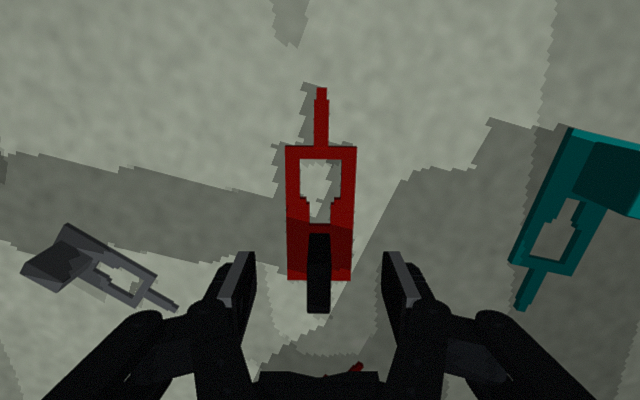

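{"api": "arm_command", "payload": {
  "increments": [
    [[0.2, 0, 0, 0], [0, 0, 0, 0], [0, 0, 0, 0], [0, 0, 0, 0], [0, 0, 0, 0], [0, 0, 0, 0]]
  ],
  "grip": 0.5,
  "grip_force": 60
}}

```text
time: 25.12
eef_pos: [0.4735, 0.3027, 0.0091]
tcp_rot: [-0.144, 0.691, 0.138, 0.695]
contact_force: [0.4, 0.2, 3.1]
opening: 0.105
```

{"api": "arm_command", "payload": {
  "increments": [
    [[-1, 0, 0, 0], [-2, 0, 0, 0], [-3, 0, 0, 0], [0, 0, 0, 0]]
  ]
}}

```text
time: 25.62
eef_pos: [0.475, 0.304, 0.0723]
tcp_rot: [-0.143, 0.689, 0.139, 0.697]
contact_force: [-0.1, -0.7, -0.8]
opening: 0.103
```

```bash
python3 ft.py; python3 - <<'E'
from h import *
s=sensors.get_state(); im=optics.read_camera("wrist"); cv2.imwrite("pics/w9.png",im); print(s["eef_pos"],s["time"],s["qpos"])
np.save("w9.npy",dict(s),allow_pickle=True)
K,T,_=cam("wrist",s); Mt=np.array(optics.camera_model("wrist")["mount"])
for q in ("plate_hole","plate_tip","plate_grip"): print(q,[(np.round(d["at"],1).tolist(),round(d["conf"],2)) for d in optics.place_of("wrist",q)][:3])
# expected in tool frame: plate underside at tool x = ? tab centre at grasp
E
```

```text
t 25.625 rotor [-157.9  265.2   34.4] rv [ 35.1  -33.1  -10.74] Ftool [ 0.75 -0.57 -0.33] Ttool [-0.028  0.034 -0.025] open 0.1034 q6 -1.573 eff6 -0.001
[0.47503138 0.30395476 0.07234182] 25.625 [ 0.39327731  0.22654403  1.96635214 -0.01088917  0.93868314 -1.57254057]
plate_hole [([318.2, 326.0], 0.8), ([193.6, 486.6], 0.68)]
plate_tip [([249.0, 209.3], 0.85), ([244.1, 468.4], 0.59), ([86.7, 318.2], 0.55)]
plate_grip [([270.3, 319.1], 0.94), ([210.4, 130.8], 0.86), ([142.4, 527.9], 0.85)]
```

View pics/w9.png

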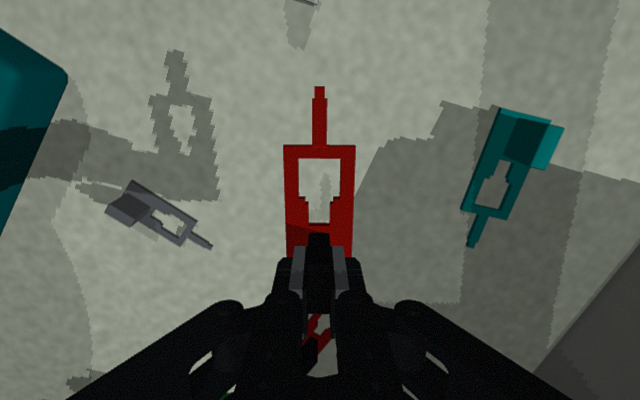

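```bash
python3 - <<'E'
from h import *
s=np.load("w9.npy",allow_pickle=True).item(); m=optics.camera_model("wrist"); K=np.array(m["camera_matrix"]); T=np.array(m["mount"])
for at,l in(((86.7,318.2),"tip net"),((86,319.5),"tip eye")):
    o,d=ray(K,T,at); p=o+d*(.0091-o[0])/d[0]; print(l,p)
# inner edge rows of plate front (x=-53 at top surface, x=0.0051): row 146, cols 284..354
for c in (284,354):
    o,d=ray(K,T,(146,c)); p=o+d*(.0051-o[0])/d[0]; print("corner",p)
for c in (286,353):
    o,d=ray(K,T,(250,c)); p=o+d*(.0051-o[0])/d[0]; print("side",p)
Rt=R.from_quat([-.144,.691,.138,.695]).as_matrix(); 
print("tool x lean at close",Rt[:,0])
E
```

```text
tip net [ 0.0091     -0.00149796 -0.07952055]
tip eye [ 0.0091     -0.00094748 -0.07980316]
corner [ 0.0051     -0.01640397 -0.05496553]
corner [ 0.0051      0.01410106 -0.05496426]
side [ 0.0051     -0.01708201 -0.00429614]
side [ 0.0051      0.0153279  -0.00428756]
tool x lean at close [ 0.00723393 -0.00718594 -0.99994801]
```

```bash
python3 - <<'E'
from h import *
s=dict(sensors.get_state()); s["eef_pos"]=s["eef_pos"]+np.array([0,0,.22]); plan(s,[.72,-.165,.59],.635,12)
E
```

```text
[[-2.48,-4.42,0.38,0.053],[-2.48,-4.39,0.62,0.053],[-2.48,-4.35,0.85,0.053],[-2.48,-4.3,1.08,0.053],[-2.48,-4.24,1.3,0.053],[-2.48,-4.16,1.53,0.053],[-2.48,-4.08,1.75,0.053],[-2.48,-3.98,1.96,0.053],[-2.48,-3.87,2.17,0.053],[-2.48,-3.75,2.37,0.053],[-2.48,-3.62,2.56,0.053],[-2.48,-3.48,2.75,0.053]]
```

{"api": "arm_command", "payload": {
  "increments": [
    [[-3, 0, 0, 0], [-5, 0, 0, 0], [-5, 0, 0, 0], [-5, 0, 0, 0], [-4, -1.8, 0.2, 0], [-2.5, -4.4, 0.4, 0.053], [-2.5, -4.4, 0.6, 0.053], [-2.5, -4.35, 0.85, 0.053], [-2.5, -4.3, 1.1, 0.053], [-2.5, -4.2, 1.3, 0.053], [-2.5, -4.2, 1.5, 0.053], [-2.5, -4.1, 1.75, 0.053], [-2.5, -4, 2, 0.053], [-2.5, -3.9, 2.2, 0.053], [-2.5, -3.7, 2.4, 0.053], [-2.5, -3.6, 2.6, 0.053], [-2.5, -1.8, 2.7, 0.053]]
  ]
}}

```text
time: 27.95
eef_pos: [0.7327, -0.1651, 0.5917]
tcp_rot: [0.082, 0.701, -0.086, 0.703]
contact_force: [0.8, -0.4, -1.3]
opening: 0.107
```

```bash
python3 st.py
```

```text
[-0.355  0.496  0.662 -0.005  1.979 -1.689] [ 0.7327 -0.1651  0.5917] 27.95
[[ 0.003  0.236  0.972]
 [-0.006  0.972 -0.236]
 [-1.    -0.005  0.004]] 0.38110910283838384 -67.01787479382655
```

{"api": "arm_command", "payload": {
  "increments": [
    [[-2, 0, 3, 0], [-2, 0, 3, 0], [-3, 0, 4, 0], [-4.4, 0, 4.4, 0], [-4.4, 0, 4.4, 0], [-4.4, 0, 4.4, 0], [-4.4, 0, 4.4, 0], [-4.4, 0, 4.4, 0]]
  ]
}}

```text
time: 28.95
eef_pos: [0.7702, -0.1742, 0.6857]
tcp_rot: [0.073, 0.632, -0.092, 0.766]
contact_force: [-0.5, 0.6, -1.2]
opening: 0.101
```

```bash
python3 st.py
```

```text
[-0.357  0.678  0.21   0.022  2.062 -1.681] [ 0.7702 -0.1742  0.6857] 28.95
[[ 0.185  0.232  0.955]
 [-0.048  0.973 -0.227]
 [-0.982 -0.004  0.191]] 11.001019618311812 -14.574270948138265
```

{"api": "arm_command", "payload": {
  "increments": [
    [[-3.5, 0, 5, 0], [-3.5, 0, 5, 0], [-3.5, 0, 5, 0], [-3.5, 0, 5, 0], [-3, 0, 5.3, 0], [-3, 0, 5.3, 0], [-3, 0, 5.3, 0], [-3, 0, 5.3, 0]]
  ]
}}

```text
time: 29.95
eef_pos: [0.7844, -0.1804, 0.7484]
tcp_rot: [0.062, 0.532, -0.099, 0.838]
contact_force: [0.3, -0.5, -1.4]
opening: 0.101
```

```bash
python3 st.py
```

```text
[-0.369  0.617  0.211  0.058  1.878 -1.676] [ 0.7844 -0.1804  0.7484] 29.95
[[ 0.413  0.232  0.881]
 [-0.1    0.973 -0.209]
 [-0.905 -0.002  0.425]] 25.174413538225036 -13.633962277684113
```

{"api": "arm_command", "payload": {
  "increments": [
    [[-2.5, 0, 5.6, 0], [-2.5, 0, 5.6, 0], [-2.5, 0, 5.6, 0], [-2.5, 0, 5.6, 0], [-2.5, 0, 5.6, 0]]
  ]
}}

```text
time: 30.58
eef_pos: [0.79, -0.1829, 0.7959]
tcp_rot: [0.054, 0.462, -0.103, 0.879]
contact_force: [-0.1, -0.1, -0.5]
opening: 0.101
```

```bash
python3 st.py; python3 ft.py
```

```text
[-0.377  0.576  0.211  0.082  1.754 -1.675] [ 0.79   -0.1829  0.7959] 30.575
[[ 0.552  0.232  0.801]
 [-0.132  0.973 -0.19 ]
 [-0.823 -0.001  0.568]] 34.616780578147626 -13.480917422174665
t 30.575 rotor [ 599.3 -137.1  387.6] rv [-0.13 -0.38  0.17] Ftool [ 0.39 -0.1  -0.36] Ttool [ 0.002  0.433 -0.023] open 0.1015 q6 -1.675 eff6 -0.0
```

```bash
python3 -c "
from h import *
go((105.7,0,75),0,12)"
```

```text
t 30.575 rotor mm [ 599.3 -137.1  387.6] rv [-0.13 -0.38  0.17] F [-0.1 -0.1 -0.5] q6 -1.67
[[2.63,1.14,-4.1,0.0],[2.63,1.14,-4.1,0.0],[2.63,1.14,-4.1,0.0],[2.63,1.14,-4.1,0.0],[2.63,1.14,-4.1,0.0],[2.63,1.14,-4.1,0.0],[2.63,1.14,-4.1,0.0],[2.63,1.14,-4.1,0.0],[2.63,1.14,-4.1,0.0],[2.63,1.14,-4.1,0.0],[2.63,1.14,-4.1,0.0],[2.63,1.14,-4.1,0.0]]
```

{"api": "arm_command", "payload": {
  "increments": [
    [[0.6, 0.4, -1.6, 0], [1.0, 0.7, -2.6, 0], [2.4, 1.1, -4.1, 0], [2.6, 1.2, -4.2, 0], [2.6, 1.2, -4.2, 0], [2.6, 1.2, -4.2, 0], [2.6, 1.2, -4.2, 0], [2.6, 1.2, -4.2, 0], [2.6, 1.2, -4.2, 0], [2.6, 1.2, -4.2, 0], [2.6, 1.2, -4.2, 0]]
  ]
}}

```text
time: 31.95
eef_pos: [0.6172, -0.0206, 0.3528]
tcp_rot: [0.054, 0.462, -0.103, 0.879]
contact_force: [-0.8, 1.3, -1.0]
opening: 0.101
```

```bash
python3 -c "
from h import *
go((105.7,0,75),0,4)"
```

```text
t 31.95 rotor mm [177.  -18.4 142.3] rv [-0.15 -0.38  0.15] F [-0.8  1.3 -1. ] q6 -1.51
[[1.69,0.46,-1.77,0.0],[1.69,0.46,-1.77,0.0],[1.69,0.46,-1.77,0.0],[1.69,0.46,-1.77,0.0]]
```

{"api": "arm_command", "payload": {
  "increments": [
    [[1.7, 0.46, -1.8, 0], [1.7, 0.46, -1.8, 0], [1.7, 0.46, -1.75, 0], [1.7, 0.46, -1.75, 0], [0, 0, 0, 0]]
  ]
}}

```text
time: 32.58
eef_pos: [0.6013, 0.0018, 0.2546]
tcp_rot: [0.054, 0.464, -0.103, 0.878]
contact_force: [-0.1, 0.1, -2.2]
opening: 0.104
```

```bash
python3 ft.py; python3 - <<'E'
from h import *
s=sensors.get_state(); im=optics.read_camera("wrist"); cv2.imwrite("pics/w10.png",im); np.save("w10.npy",dict(s),allow_pickle=True)
for q in ("plate_hole","plate_tip","stud_head","nut_mid","block_top"): print(q,[(np.round(d["at"],1).tolist(),round(d["conf"],2)) for d in optics.place_of("wrist",q)][:3])
E
```

```text
t 32.575 rotor [103.8  -0.3  73.7] rv [-0.11 -0.73  0.17] Ftool [ 1.75  0.08 -1.38] Ttool [0.063 0.361 0.04 ] open 0.1039 q6 -1.427 eff6 0.031
plate_hole []
plate_tip [([87.9, 319.3], 0.94)]
stud_head []
nut_mid []
block_top [([189.8, 319.3], 0.59)]
```

View pics/w10.png

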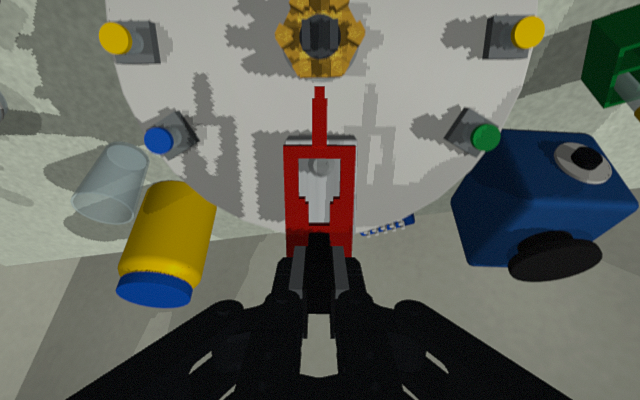

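```bash
python3 - <<'E'
from h import *
s=np.load("w10.npy",allow_pickle=True).item(); 
overlay("pics/w10.png",s,O,YAW,0,"pics/w10f.png",(260,0,380,240),2.5)
im=cv2.imread("pics/w10.png"); cv2.imwrite("pics/w10c.png",cv2.resize(im[135:215,280:360],None,fx=7,fy=7,interpolation=cv2.INTER_CUBIC))
K,T,_=cam("wrist",s); print(proj(K,T,O+RM@np.array([.066,0,.034])),proj(K,T,O+RM@np.array([0,0,.031])))
m=np.array(optics.camera_model("wrist")["mount"]); print("hole expected centre px",proj(K,m,[[.0091,0,-.0397],[.0051,0,-.0397]]))
E
```

```text
[[165.65757786 320.87618489]] [[ 34.47021132 320.85460478]]
hole expected centre px [[176.9053512  320.62627311]
 [179.33199226 320.68706892]]
```

View pics/w10c.png

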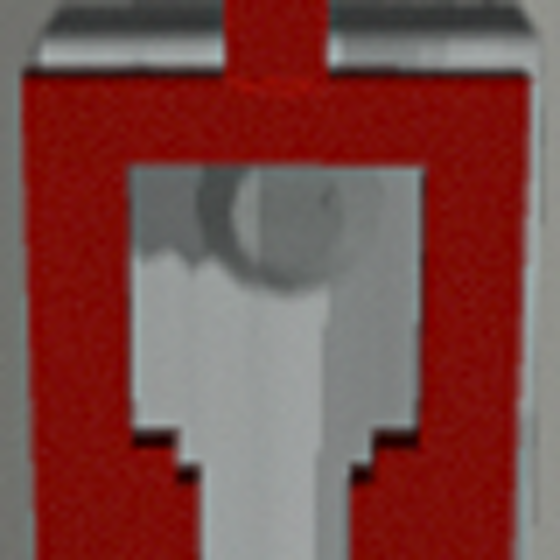

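View pics/w10f.png

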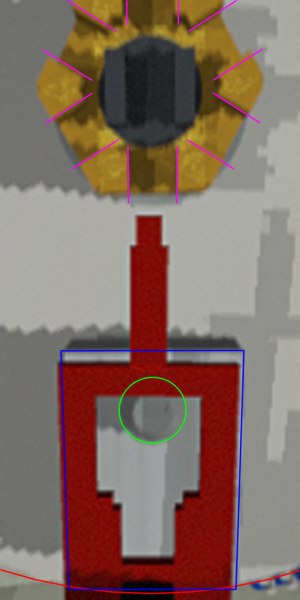

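```bash
python3 - <<'E'
from h import *
m=optics.camera_model("wrist"); K=np.array(m["camera_matrix"]); T=np.array(m["mount"])
def at_x(at,x):
    o,d=ray(K,T,at); return (o+d*(x-o[0])/d[0])*1000
c=lambda x,y:(135+y/7,280+x/7)
print("hole top-edge L,R (upper face)",at_x(c(128,165),.0051),at_x(c(424,165),.0051)," bottom edge",at_x(c(135,430),.0051),at_x(c(135,447),.0091),at_x(c(418,430),.0051))
print("tongue base cols",at_x(c(225,72),.0051),at_x(c(328,72),.0051))
print("plate front corners",at_x(c(22,75),.0051),at_x(c(530,75),.0051))
for dz in (.0397,): print("stud",at_x(c(290,205),dz), at_x(c(200,205),dz+.002),at_x(c(380,205),dz+.002))
print("block front top corners",at_x(c(40,62),.0527),at_x(c(535,62),.0527))
# nut slot: w10f crop
f=lambda x,y:(y/2.5,260+x/2.5)
print("shaft groove",at_x(f(130,90),.0437),at_x(f(180,90),.0437), "shaft LR",at_x(f(103,90),.0437),at_x(f(198,90),.0437))
E
```

```text
hole top-edge L,R (upper face) [  5.1         -9.86333384 -49.19669354] [  5.1          8.72338099 -49.18762566]  bottom edge [  5.1         -9.74791358 -31.59302299] [  9.1        -10.00595221 -29.00476614] [  5.1          8.69497603 -31.58260467]
tongue base cols [  5.1         -3.73593837 -55.07126031] [  5.1          2.6500208  -55.06830903]
plate front corners [  5.1        -16.32711704 -54.88981026] [  5.1         15.18151515 -54.87522267]
stud [ 39.7          0.64946996 -38.21298974] [ 41.7         -6.43186778 -37.73074243] [ 41.7          7.76980313 -37.72365389]
block front top corners [ 52.7        -19.75656771 -47.08565766] [ 52.7         20.8389903  -47.06700703]
shaft groove [  43.7          -4.15810273 -102.54419019] [  43.7           5.77417202 -102.54147923] shaft LR [  43.7          -9.52124695 -102.54565403] [  43.7           9.34995823 -102.54050325]
```

{"api": "arm_command", "payload": {
  "increments": [
    [[0.6, 0.06, 0.11, 0], [0.9, 0.05, 0.1, 0], [0.8, 0, 0, 0], [0.4, 0, 0, 0], [0, 0, 0, 0]]
  ]
}}

```text
time: 33.5
eef_pos: [0.6195, -0.0017, 0.2353]
tcp_rot: [0.054, 0.463, -0.103, 0.879]
contact_force: [-0.6, -0.3, -2.5]
opening: 0.103
```

```bash
python3 ft.py; python3 - <<'E'
from h import *
s=sensors.get_state(); im=optics.read_camera("wrist"); cv2.imwrite("pics/w11.png",im); np.save("w11.npy",dict(s),allow_pickle=True)
cv2.imwrite("pics/w11c.png",cv2.resize(im[125:225,270:370],None,fx=6,fy=6,interpolation=cv2.INTER_CUBIC))
E
```

```text
t 33.5 rotor [107.9   0.5  47.2] rv [-0.13 -0.57  0.18] Ftool [ 1.8  -0.45 -1.86] Ttool [ 0.008  0.378 -0.011] open 0.1031 q6 -1.421 eff6 0.001
```

View pics/w11c.png

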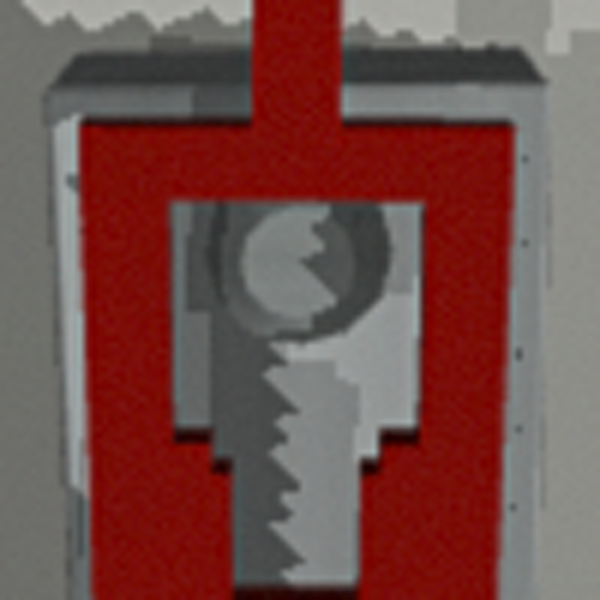

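```bash
python3 - <<'E'
from h import *
m=optics.camera_model("wrist"); K=np.array(m["camera_matrix"]); T=np.array(m["mount"])
def at_x(at,x):
    o,d=ray(K,T,at); return ((o+d*(x-o[0])/d[0])*1000).round(1)
c=lambda x,y:(125+y/6,270+x/6)
print("hole",at_x(c(172,203),.0051),at_x(c(425,203),.0051),at_x(c(175,430),.0051),at_x(c(418,440),.0091))
for x in (.0132,.0152): print("stud centre",at_x(c(298,255),x),"bottom",at_x(c(298,345),x))
print("small top face centre",at_x(c(298,262),.0132))
E
```

```text
hole [  5.1  -9.7 -49.1] [  5.1   8.8 -49.1] [  5.1  -9.8 -31.5] [  9.1   9.  -29.3]
stud centre [ 13.2  -0.4 -43.1] bottom [ 13.2  -0.4 -35.8]
stud centre [ 15.2  -0.4 -42.6] bottom [ 15.2  -0.4 -35.2]
small top face centre [ 13.2  -0.4 -42.5]
```

{"api": "arm_command", "payload": {
  "increments": [
    [[0.2, 0, -0.26, 0], [0.5, 0, -0.03, 0], [0.3, 0, 0, 0], [0, 0, 0, 0]]
  ]
}}

```text
time: 34.05
eef_pos: [0.6227, -0.0024, 0.2257]
tcp_rot: [0.054, 0.463, -0.103, 0.879]
contact_force: [-0.7, 0.5, -1.2]
opening: 0.1
```

```bash
python3 ft.py; python3 - <<'E'
from h import *
s=sensors.get_state(); im=optics.read_camera("wrist"); cv2.imwrite("pics/w12.png",im)
cv2.imwrite("pics/w12c.png",cv2.resize(im[125:225,270:370],None,fx=6,fy=6,interpolation=cv2.INTER_CUBIC))
E
```

```text
t 34.05 rotor [105.1   0.5  37.5] rv [-0.13 -0.54  0.18] Ftool [ 0.57  0.29 -1.3 ] Ttool [-0.025  0.346 -0.01 ] open 0.1001 q6 -1.418 eff6 0.001
```

View pics/w12c.png

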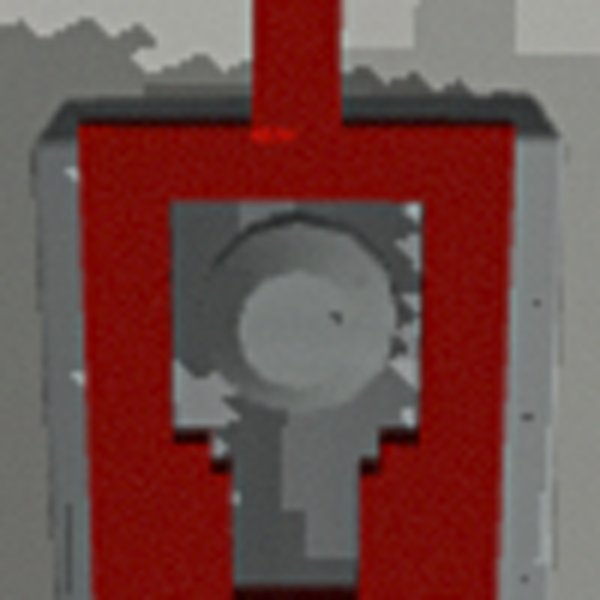

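{"api": "arm_command", "payload": {
  "increments": [
    [[0.3, 0, 0, 0], [0.3, 0, 0, 0], [0.15, 0, 0, 0], [0, 0, 0, 0]]
  ]
}}

```text
time: 34.6
eef_pos: [0.6264, -0.0033, 0.221]
tcp_rot: [0.054, 0.463, -0.103, 0.879]
contact_force: [-9.7, 0.9, 5.3]
opening: 0.099
```

```bash
python3 ft.py; python3 - <<'E'
from h import *
s=sensors.get_state(); im=optics.read_camera("wrist"); cv2.imwrite("pics/w13.png",im)
cv2.imwrite("pics/w13c.png",cv2.resize(im[125:225,270:370],None,fx=6,fy=6,interpolation=cv2.INTER_CUBIC))
E
```

```text
t 34.6 rotor [105.5   0.5  31.5] rv [-0.11 -0.57  0.2 ] Ftool [-9.79 -1.39 -4.92] Ttool [-0.024  0.956 -0.181] open 0.0986 q6 -1.417 eff6 0.019
```

View pics/w13c.png

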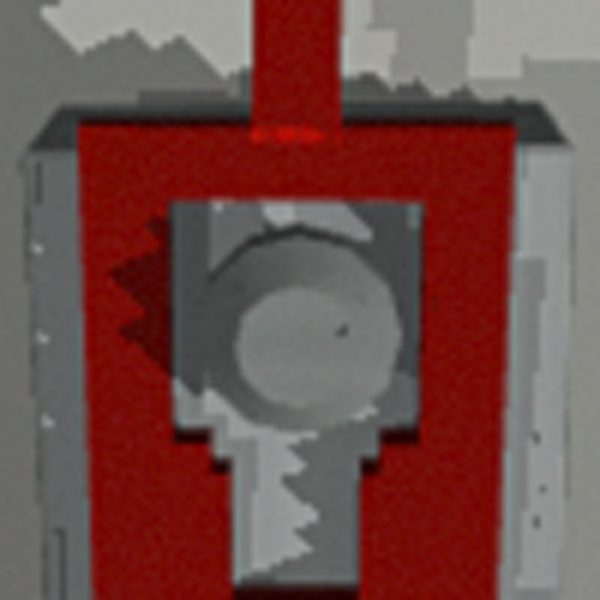

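{"api": "arm_command", "payload": {
  "increments": [
    [[0.1, 0, 0, 0], [0, 0, 0, 0], [0, 0, 0, 0]]
  ]
}}

```text
time: 35.02
eef_pos: [0.6265, -0.0033, 0.221]
tcp_rot: [0.053, 0.463, -0.103, 0.878]
contact_force: [-16.6, 1.7, 11.4]
opening: 0.104
```

```bash
python3 ft.py
```

```text
t 35.025 rotor [105.6   0.5  31.4] rv [-0.09 -0.62  0.21] Ftool [-18.73  -2.22  -7.25] Ttool [-0.053  1.419 -0.31 ] open 0.1042 q6 -1.417 eff6 0.018
```

{"api": "arm_command", "payload": {
  "increments": [
    [[-0.1, 0, 0, 0], [0, 0, -0.4, 0], [0, 0, -0.4, 0], [0, 0, -0.4, 0], [0, 0, 0, 0]]
  ]
}}

```text
time: 35.65
eef_pos: [0.6184, -0.0011, 0.2152]
tcp_rot: [0.054, 0.46, -0.103, 0.88]
contact_force: [-1.6, 1.2, 5.8]
opening: 0.106
```

```bash
python3 ft.py; python3 - <<'E'
from h import *
s=sensors.get_state(); im=optics.read_camera("wrist"); cv2.imwrite("pics/w14.png",im)
cv2.imwrite("pics/w14c.png",cv2.resize(im[40:240,240:400],None,fx=3,fy=3,interpolation=cv2.INTER_CUBIC))
E
```

```text
t 35.65 rotor [95.3  0.8 31.5] rv [-0.14 -0.24  0.14] Ftool [-5.77  0.76  1.82] Ttool [-0.021 -0.074  0.116] open 0.1059 q6 -1.411 eff6 -0.019
```

View pics/w14c.png

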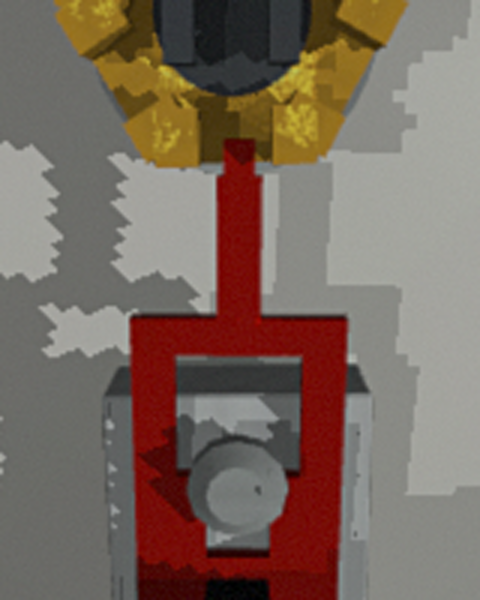

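{"api": "arm_command", "payload": {
  "increments": [
    [[0, 0, -0.3, 0], [0, 0, -0.3, 0], [0, 0, -0.2, 0], [0, 0, -0.1, 0], [0, 0, 0, 0]]
  ]
}}

```text
time: 36.33
eef_pos: [0.6113, 0.0005, 0.2101]
tcp_rot: [0.054, 0.46, -0.103, 0.88]
contact_force: [-1.6, 0.1, 5.5]
opening: 0.103
```

```bash
python3 ft.py; python3 - <<'E'
from h import *
s=sensors.get_state(); im=optics.read_camera("wrist"); cv2.imwrite("pics/w15.png",im)
cv2.imwrite("pics/w15c.png",cv2.resize(im[40:240,240:400],None,fx=3,fy=3,interpolation=cv2.INTER_CUBIC))
E
```

```text
t 36.325 rotor [86.6  0.8 31.5] rv [-0.15 -0.22  0.13] Ftool [-5.46 -0.31  1.84] Ttool [-0.001 -0.199  0.125] open 0.103 q6 -1.407 eff6 -0.028
```

View pics/w15c.png

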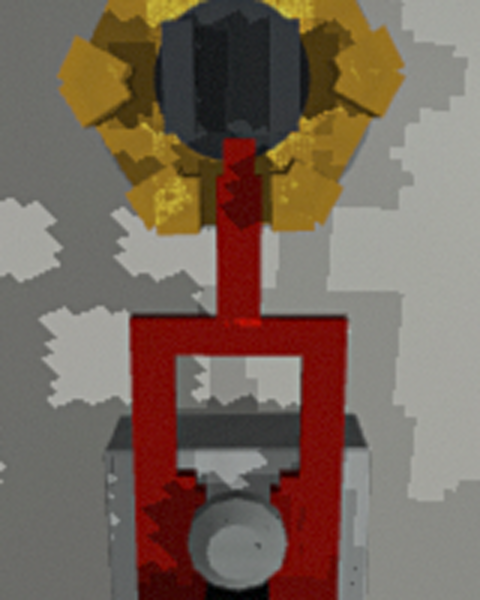

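{"api": "arm_command", "payload": {
  "increments": [
    [[0, 0, -0.1, 0], [0, 0, -0.05, 0], [0, 0, 0, 0]]
  ]
}}

```text
time: 36.75
eef_pos: [0.6108, 0.0007, 0.2098]
tcp_rot: [0.054, 0.459, -0.103, 0.881]
contact_force: [2.6, -0.1, 6.1]
opening: 0.104
```

```bash
python3 ft.py
```

```text
t 36.75 rotor [85.9  0.8 31.5] rv [-0.14 -0.11  0.13] Ftool [-3.6   0.51  5.58] Ttool [ 0.077 -0.774  0.152] open 0.1041 q6 -1.406 eff6 -0.019
```

Stop reached at TCP x = 85.9 mm, with reaction rising. Releasing and backing off along the tool axis.

{"api": "arm_command", "payload": {
  "increments": [
    [[0, 0, 0.03, 0], [0, 0, 0, 0], [0, 0, 0, 0], [0, 0, 0, 0]]
  ],
  "grip": 4.0
}}

```text
time: 37.25
eef_pos: [0.6086, 0.0009, 0.2066]
tcp_rot: [0.054, 0.463, -0.103, 0.879]
contact_force: [0.9, 0.6, -0.1]
opening: 0.465
```

{"api": "arm_command", "payload": {
  "increments": [
    [[-1, 0, 0, 0], [-2, 0, 0, 0], [-3, 0, 0, 0], [-3, 0, 0, 0], [-2, 0, 0, 0], [0, 0, 0, 0]]
  ]
}}

```text
time: 38.0
eef_pos: [0.5488, 0.0155, 0.301]
tcp_rot: [0.054, 0.46, -0.103, 0.88]
contact_force: [0.8, 0.5, 0.8]
opening: 0.469
```

```bash
python3 ft.py; python3 - <<'E'
from h import *
s=sensors.get_state(); im=optics.read_camera("wrist"); cv2.imwrite("pics/w16.png",im)
K,T,_=cam("wrist",s)
def onrz(at,z):
    o,d=ray(K,T,at); o=RM.T@(o-O); d=RM.T@d; return ((o+d*(z-o[2])/d[2])*1000).round(1)
for q,z in (("plate_grip",.04),("plate_tip",.021),("plate_hole",.021),("stud_head",.034),("nut_mid",.017)): print(q,[(np.round(d["at"],1).tolist(),round(d["conf"],2),onrz(d["at"],z)) for d in optics.place_of("wrist",q)][:3])
E
```

```text
t 38.0 rotor [ 86.    1.1 142.8] rv [-0.13 -0.21  0.13] Ftool [-0.29  0.66  0.98] Ttool [-0.003  0.242  0.007] open 0.4695 q6 -1.419 eff6 -0.002
plate_grip [([193.4, 318.0], 0.82, array([85.3, -0.4, 40. ]))]
plate_tip []
plate_hole [([136.7, 316.6], 0.76, array([45.4, -1.4, 21. ]))]
stud_head [([166.1, 320.2], 0.85, array([65.6,  1.3, 34. ]))]
nut_mid [([70.4, 316.5], 0.83, array([-2.9, -1.3, 17. ]))]
```

View pics/w16.png

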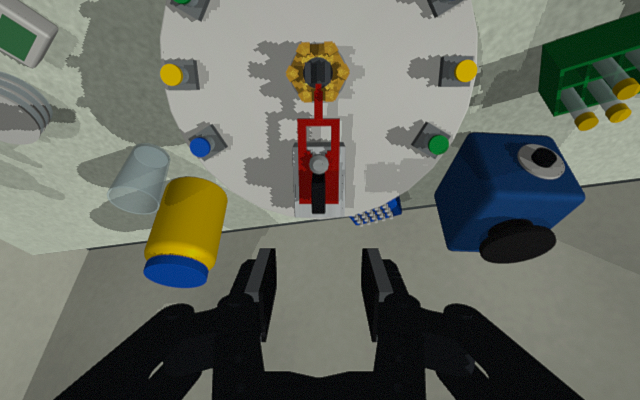

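```bash
python3 - <<'E'
import cv2
im=cv2.imread("pics/w16.png"); cv2.imwrite("pics/w16c.png",cv2.resize(im[30:225,260:380],None,fx=3,fy=3,interpolation=cv2.INTER_CUBIC))
E
```

```text
(no output)
```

View pics/w16c.png

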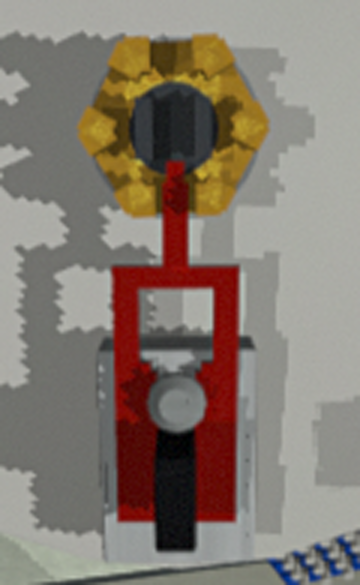

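The plate lies straight, with its tongue in the slot and reaching the shaft groove at crop (175,165). The stud is at the inner end of the keyhole slot, and the nut's corners are level within about 1°.

```bash
python3 -c "
from plant import ctrl; print(ctrl.sign_off())"
```

```text
the job is handed in; nothing more can be done
None
```

The nut is tight with its slot facing the stud, and the red lock plate is fitted, home and let go. I handed the job in at about 38 s. No verdict was given, so the results below rest on my own measurements.

- **Tilting the tool:** the moves only allow a turn about the tool's own axis, so I commanded poses past the reach limits to lean the tool 35° onto the rotor axis. I undid the lean the same way to pick up the plate, and leaned it again to fit it. While doing this, joint 3 read up to 2.485 against the stated 2.48 limit; no fault was reported.
- **Nut:** torque on the tool axis jumped from about 0.1 to 0.9 N m after roughly 37° of turning. I carried on to 69° in total. The slot then measured 1–2° from the stud, and about 1° in the last picture (tolerance 4.5°).
- **Plate:** I took the larger red one, pressed its keyhole over the stud and felt it seat on the block. Contact came about 1.4 mm higher than predicted. I put that down to error in the rotor pose, since the contact was stiff (about 18 N for a further 1 mm).
- **Sliding home:** it slid down until the stop pushed back. After release the tab measured x = 85.3 mm, y = −0.4 mm in the rotor's frame, with the tongue reaching the shaft groove.
- **Disagreement:** the last network readings for stud, hole and nut scattered by 1–3 mm sideways or lengthwise. The pictures showed everything aligned.
- **Other things on the bench:** no unexpected contact force was felt on the way. I did not measure the positions of the timer, rack, beaker and dishes again.

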